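Lay the condiment stand and set the empty spice jars aside for refilling

ROBOT

A 6-joint arm with a two-finger parallel gripper is mounted at the origin on a cart in front of the work surface, level with it; the furniture and walls round the work are solid. World frame = base frame: x ahead of the robot, y to its left, z up, the work surface at z = 0. Lengths are in m, angles in degrees, forces in N, time in s.
With the tool pointing down it reaches from about 0.25 to 0.775 m from the base axis. Payload 4 kg.
Tool frame: the origin (TCP) lies at the very end of the fingers, on their centre line; the grasp point (between the pads) lies 19 mm behind it (bot.pinch_z is the distance from the TCP to the grasp point, in m); z points along the fingers, y is the direction in which the jaws open and shut (so a half turn about z gives the same grasp; the last joint's range is limited). The gripper opens to 94 mm and grips with 3 to 60 N. Pads are 16 mm wide; open, the fingers measure 119 mm over their backs; the gripper's body (75 mm by 177 mm) begins 78 mm behind the grasp point.
Start: joints at [-69.849, 4.996, 78.535, -0, 96.463, -5.907], TCP at [0.242, -0.494, 0.206] pointing down, gripper open.
Joint ranges: [-177.83, 177.83], [-43.37, 116.18], [15.69, 146.23], [-61.86, 241.86], [9.47, 152.12], [-147.06, 147.06]. Speed limits (degrees/s): [159.86, 159.86, 180, 180, 180, 180].

INTERFACE

Orientations are given as a 3x3 rotation matrix whose columns are the frame's x, y, z axes.
In Python, from workcell import bot gives the robot as it stands.
- The arm moves only by the shell command python3 -m jog 'ROWS' [OPENING] [FORCE]. ROWS is JSON, a list of rows, each an object with "travel": the shift along the tool's x, y, z in cm, a list of three; "yaw": the turn about the tool's z in rad. A call has 1 to 5 rows; each row shifts and turns the commanded pose from where the row before left it, along the tool's axes as they then stand; what a row does not reach is not made up. A row lasts 1/12 s, in which the tool goes at most 41.7 mm and 7.16 degrees, less where a joint would pass 70% of its speed; a pose out of reach is approached as far as the arm can. A call is refused whole if a number of a shift passes 4.17 or a number of a turn 0.125, either way. A call with a gripper value outside its range is refused whole. OPENING is the gripper's target within -1 to 1 (fully open at 1, half-way at 0, shut at -1), set as the call begins (- or left out, the last holds). The fingers move at their own pace and stop on an object; FORCE is the grip in N (left out, the last holds). Time passes only in rows, so rows that do not move let the fingers close. It gives the time, the measured TCP pose, the force and the opening at its end, in the units of the state.
- bot.read_state(): the state, without advancing time (a new reading comes with each control period).
- bot.camera(name): name is "scene" or "top" or "wrist"; returns a dict with "image" (384x512x3 uint8, blue, green, red), "fx", "fy", "cx", "cy" (pixels), "pose" (4x4, takes a point from camera to world coordinates). Camera axes: x right, y down, z forward; pixel columns grow to the right and rows downward; lengths in m; the calibration is good to about 2 mm. A picture is of the moment at which its call begins. There is no depth.
- bot.job_done(): hands the job in, once; it reports no verdict.
The state is a dict: "clock": time; "joint_positions": joint angles; "qvel": joint speeds; "joint_efforts": joint torques, N m; "tool_pos": TCP position; "orientation": TCP orientation; "wrist_force": force on the tool from outside, world axes, zero at the start; "ft_torque": the same for the moment, N m; "finger_gap": opening from 0.0 (shut) to 1.0 (fully open).
Only numpy, scipy, OpenCV 4.12 (cv2) and the standard library are available. Lean on these libraries where they do the work, as an engineer would, in place of code of your own. Each camera call takes 0.05 s, during which the arm holds its last target.

TASK

Lay the wooden condiment stand for the table: put the pepper mill upright in its wide well and the full one of the three look-alike green-capped spice jars upright in its narrow well. You can tell the full jar only by its weight when you lift it; stand the two nearly empty ones upright in the small two-compartment metal tray, one in each compartment, to be refilled. Leave the big jar, the tin and the timer where they stand.

Things in the scene. Friction and masses are not known exactly. Their poses are not given: they have to be found in the camera images.
- jar_a: one of three small spice jars that look exactly alike (clear glass, green cap), 46 mm diameter, 106 mm high, upright; origin at the centre of its underside, z up. The cap is the top 20 mm, 45 mm diameter. One of the three jars is full and weighs about 320 g, the other two are nearly empty and weigh about 90 g; only the weight tells which.
- jar_b: one of three small spice jars that look exactly alike (clear glass, green cap), 46 mm diameter, 106 mm high, upright; origin at the centre of its underside, z up. The cap is the top 20 mm, 45 mm diameter. One of the three jars is full and weighs about 320 g, the other two are nearly empty and weigh about 90 g; only the weight tells which.
- jar_c: one of three small spice jars that look exactly alike (clear glass, green cap), 46 mm diameter, 106 mm high, upright; origin at the centre of its underside, z up. The cap is the top 20 mm, 45 mm diameter. One of the three jars is full and weighs about 320 g, the other two are nearly empty and weigh about 90 g; only the weight tells which.
- mill: turned wooden pepper mill, about 180 g, 58 mm diameter at the foot, 170 mm high, upright; origin at the centre of its underside, z up. Its ball-like head spans 123 to 159 mm above the underside, 49 mm diameter, widest at about 140 mm; a small metal button tops it.
- condiment_stand: brown wooden slab, 100 x 195 x 20 mm, fixed on the worktop, with two round wells 12 mm deep in its top (well floor 8 mm above the underside); origin at the centre of its underside, z up, y along its length. The wide well (76 mm diameter, for the mill) is centred at x = 0, y = +45 mm in its frame, the narrow well (62 mm diameter, for the full jar) at x = 0, y = -45 mm.
- refill_tray: small open steel tray, 76 x 147 x 20 mm, fixed on the worktop, walls and floor 5 mm, one wall across the middle makes two compartments of 66 x 66 mm (floor 5 mm above the underside); origin at the centre of its underside, z up, y along its length. The compartments are centred at x = 0, y = +35.5 mm and y = -35.5 mm in its frame.
- big_jar: bystander: larger preserve jar with a yellow lid, 66 mm diameter, 108 mm high; origin at the centre of its underside. Leave it where it stands.
- tin: bystander: food tin, 76 mm diameter, 110 mm high; origin at the centre of its underside. Leave it where it stands.
- timer: bystander: round white and black kitchen timer, 65 mm diameter, 52 mm high; origin at the centre of its underside. Leave it where it stands.
There are look-alikes about, which are no part of the job. What is shaped like the jar_b but pink is not meant.

How it is judged (in metres and radians):
At the end, for the whole second after the job is handed in: The mill is in the stand's wide well, the full jar in the narrow one (12 mm in x and y of the centre; it rests with over 1.8 N), each light jar in its own tray compartment (14 mm); all down within 4 mm, upright within 0.1 rad, released and at rest; bystanders within 20 mm of their starts (x of mill in the frame of condiment_stand between -0.012 and 0.012 m and y of mill in the frame of condiment_stand between 0.033 and 0.057 m and z of mill in the frame of condiment_stand between 0.004 and 0.012 m and ((x of jar_a in the frame of condiment_stand between -0.012 and 0.012 m and y of jar_a in the frame of condiment_stand between -0.057 and -0.033 m and z of jar_a in the frame of condiment_stand between 0.004 and 0.012 m and contact force between jar_a and condiment_stand above 1.8 N) or (x of jar_b in the frame of condiment_stand between -0.012 and 0.012 m and y of jar_b in the frame of condiment_stand between -0.057 and -0.033 m and z of jar_b in the frame of condiment_stand between 0.004 and 0.012 m and contact force between jar_b and condiment_stand above 1.8 N) or (x of jar_c in the frame of condiment_stand between -0.012 and 0.012 m and y of jar_c in the frame of condiment_stand between -0.057 and -0.033 m and z of jar_c in the frame of condiment_stand between 0.004 and 0.012 m and contact force between jar_c and condiment_stand above 1.8 N)) and ((x of jar_a in the frame of refill_tray between -0.014 and 0.014 m and y of jar_a in the frame of refill_tray between 0.0215 and 0.0495 m and z of jar_a in the frame of refill_tray between 0.001 and 0.009 m) or (x of jar_b in the frame of refill_tray between -0.014 and 0.014 m and y of jar_b in the frame of refill_tray between 0.0215 and 0.0495 m and z of jar_b in the frame of refill_tray between 0.001 and 0.009 m) or (x of jar_c in the frame of refill_tray between -0.014 and 0.014 m and y of jar_c in the frame of refill_tray between 0.0215 and 0.0495 m and z of jar_c in the frame of refill_tray between 0.001 and 0.009 m)) and ((x of jar_a in the frame of refill_tray between -0.014 and 0.014 m and y of jar_a in the frame of refill_tray between -0.0495 and -0.0215 m and z of jar_a in the frame of refill_tray between 0.001 and 0.009 m) or (x of jar_b in the frame of refill_tray between -0.014 and 0.014 m and y of jar_b in the frame of refill_tray between -0.0495 and -0.0215 m and z of jar_b in the frame of refill_tray between 0.001 and 0.009 m) or (x of jar_c in the frame of refill_tray between -0.014 and 0.014 m and y of jar_c in the frame of refill_tray between -0.0495 and -0.0215 m and z of jar_c in the frame of refill_tray between 0.001 and 0.009 m)) and angle between each of jar_a, jar_b, jar_c, mill's own z axis and vertical below 0.1 rad and linear speed of each of jar_a, jar_b, jar_c, mill below 0.02 m/s and distance of each of big_jar, tin, timer from where it was at the start of the episode below 0.02 m); the robot touches nothing.
It fails at once if the big jar, the tin or the timer is moved by more than 20 mm (distance of any of big_jar, tin, timer from where it was at the start of the episode above 0.02 m).
It also fails if it takes over 106 s, if anything falls off the work surface, if the arm or the gripper's body presses on something with over 40 N, if the wrist force passes 120 N, or if a joint passes its speed limit or range.

## Working session

There is one attempt and no reset: what is moved stays moved. The work goes in short steps, Python scripts to look and compute and a shell command to move; the robot and the scene stay as the last step left them, time stands still between calls to the robot, and variables do not carry over. Pictures are saved under pics/ and viewed, and the job is handed in when it is done.

```bash
ls; mkdir -p pics
python3 - <<'E'
from workcell import bot
import cv2
s=bot.read_state();print(s)
for n in ("scene","top","wrist"):
    c=bot.camera(n);cv2.imwrite(f"pics/{n}0.png",c["image"]);print(n,c["fx"],c["fy"],c["cx"],c["cy"],c["pose"].round(4).tolist() if hasattr(c["pose"],"round") else c["pose"])
E
```

```text
pics
{'clock': 0.0, 'joint_positions': array([-6.98512645e+01,  5.03890346e+00,  7.86222509e+01,  6.05352733e-04,
        9.64623701e+01, -5.90663395e+00]), 'qvel': array([-0.0019107 , -0.08765871,  0.08778308, -0.00127344,  0.16349996,
       -0.0033236 ]), 'joint_efforts': array([ 2.62908788e-04, -3.40176344e+01, -3.02428079e+01,  7.18722981e-02,
        3.29795096e-02, -1.74282577e-04]), 'tool_pos': array([ 0.24140099, -0.493598  ,  0.20432821]), 'orientation': array([[ 8.98369562e-01,  4.39239791e-01, -7.32764290e-04],
       [ 4.39240340e-01, -8.98367304e-01,  2.02758486e-03],
       [ 2.32304468e-04, -2.14338015e-03, -9.99997676e-01]]), 'wrist_force': array([-0.15779805,  0.65462167, -0.25254769]), 'ft_torque': array([0.02239982, 0.03843833, 0.00825861]), 'finger_gap': 0.9983129469681393}
scene 386.29835680220776 386.29835680220776 255.64962284516042 187.58772989229988 [[-0.8299, -0.3593, 0.4269, 0.1805], [-0.558, 0.5305, -0.6382, 0.5417], [0.0029, -0.7678, -0.6407, 0.6086], [0.0, 0.0, 0.0, 1.0]]
top 418.2358009443224 418.2358009443224 254.08781488060558 190.9279604131326 [[0.1157, -0.9708, 0.2103, 0.3943], [-0.9933, -0.1137, 0.0217, -0.0284], [0.0029, -0.2114, -0.9774, 0.9606], [0.0, 0.0, 0.0, 1.0]]
wrist 279.24063537014155 279.24063537014155 254.23163632012995 190.6340975749919 [[0.4387, -0.8596, -0.262, 0.317], [-0.8986, -0.4207, -0.1244, -0.456], [-0.0032, 0.29, -0.957, 0.3824], [0.0, 0.0, 0.0, 1.0]]
```

View pics/scene0.png

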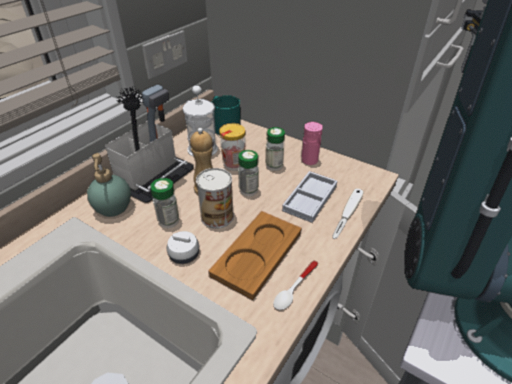

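View pics/top0.png

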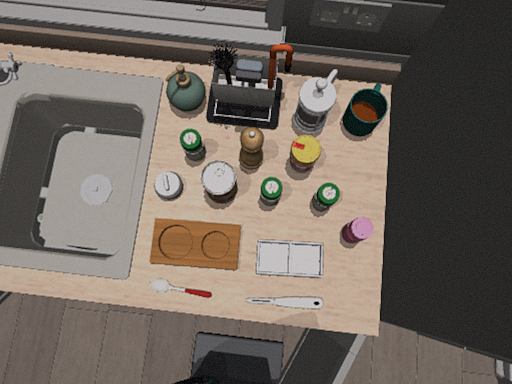

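View pics/wrist0.png

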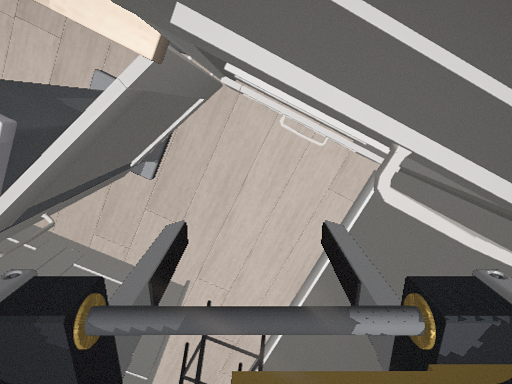

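The top view shows three green caps at about (191,139), (271,187) and (327,194). The mill is at (251,138), the stand at (195,244), the tray at (289,258), and the pink decoy at (358,230). I'll enlarge both views.

Run:
```python
import cv2
a=cv2.imread("pics/top0.png")[110:285,140:390]
cv2.imwrite("pics/topc.png",cv2.resize(a,None,fx=3.2,fy=3.2,interpolation=cv2.INTER_CUBIC))
a=cv2.imread("pics/scene0.png")[110:300,140:390]
cv2.imwrite("pics/scenec.png",cv2.resize(a,None,fx=3,fy=3,interpolation=cv2.INTER_CUBIC))
```

```text
(no output)
```

View pics/topc.png

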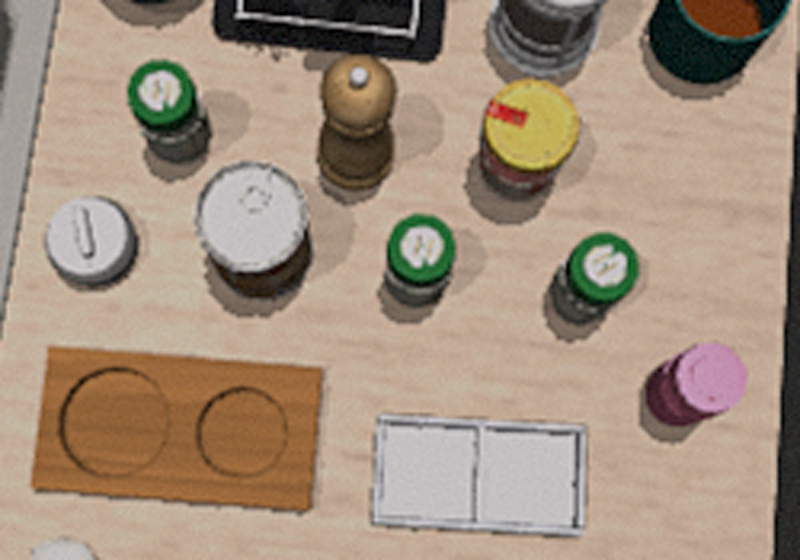

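View pics/scenec.png

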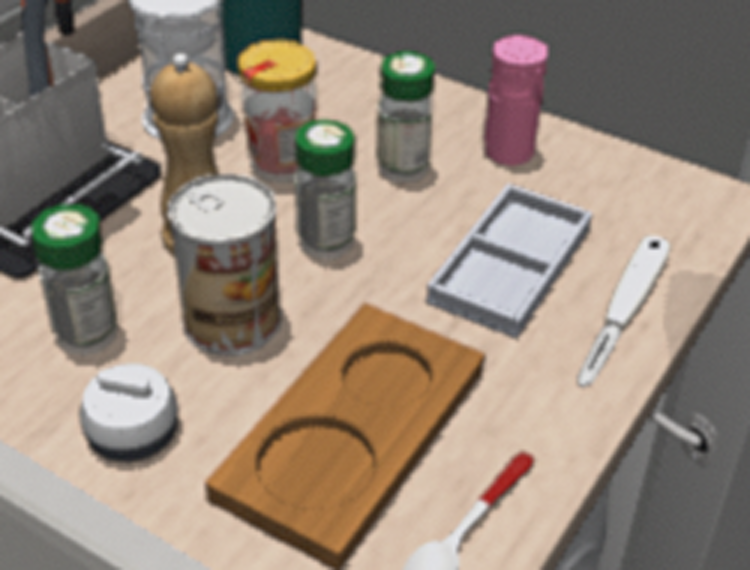

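```bash
cat > h.py <<'E'
import numpy as np
T=dict(f=418.2358,cx=254.0878,cy=190.928)
from workcell import bot
import json,os
def cams():
    if os.path.exists("cams.npz"): return dict(np.load("cams.npz"))
    d={n:(lambda c:np.vstack([np.array(c["pose"]),[c["fx"],c["cx"],c["cy"],0]]))(bot.camera(n)) for n in("top","scene")}
    np.savez("cams.npz",**d);return d
C=cams()
def ray(n,u,v):
    M=C[n];P=M[:4];f,cx,cy,_=M[4]
    d=P[:3,:3]@np.array([(u-cx)/f,(v-cy)/f,1]);return P[:3,3],d/np.linalg.norm(d)
def tri(a,b):
    (o1,d1),(o2,d2)=a,b
    A=np.stack([d1,-d2],1);t=np.linalg.lstsq(A,o2-o1,rcond=None)[0]
    p,q=o1+t[0]*d1,o2+t[1]*d2
    return (p+q)/2,np.linalg.norm(p-q)
def atz(r,z):
    o,d=r;return o+d*(z-o[2])/d[2]
def tc(x,y): return ray("top",140+(x+.5)/3.2-.5,110+(y+.5)/3.2-.5)
def sc(x,y): return ray("scene",140+(x+.5)/3-.5,110+(y+.5)/3-.5)
E
python3 - <<'E'
from h import *
L=dict(J1=((162,91),(70,224),.106),J2=((422,247),(325,134),.106),J3=((605,266),(407,64),.106),button=((358,76),(180,61),.168),head=((359,93),(184,94),.14),
wide=((114,422),(317,456),.02),narrow=((242,432),(387,373),.02),tray1=((378,414),(511,187),.02),s1=((48,347),(209,488),.02),
yellow=((531,124),(277,63),.108),tin=((253,214),(222,205),.11),timer=((92,237),(127,387),.052))
for k,(a,b,z) in L.items():
    p,e=tri(tc(*a),sc(*b));print(k,p.round(4),round(e,4),atz(tc(*a),z)[:2].round(4),atz(sc(*b),z)[:2].round(4))
for nm,l,z in(("stand",[(48,347),(323,367),(309,511),(33,488)],.02),("tray",[(378,414),(587,425),(582,535),(371,524)],.02)):
    P=np.array([atz(tc(*a),z)[:2] for a in l]);print(nm,P.round(4).tolist(),P.mean(0).round(4),np.linalg.norm(np.diff(P,axis=0),axis=1), np.degrees(np.arctan2(*( (P[0]+P[3]-P[1]-P[2])[::-1]))))
for nm,l,z in(("stand",[(367,305),(485,357),(340,550),(209,488)],.02),("tray",[(511,187),(591,216),(518,322),(429,291)],.02)):
    P=np.array([atz(sc(*a),z)[:2] for a in l]);print(nm,P.round(4).tolist(),P.mean(0).round(4),np.linalg.norm(np.diff(P,axis=0),axis=1))
E
```

```text
J1 [0.6771 0.1399 0.1073] 0.0 [0.6775 0.1401] [0.6784 0.1389]
J2 [ 0.5917 -0.0441  0.1086] 0.0028 [ 0.5911 -0.0447] [ 0.5953 -0.0468]
J3 [ 0.5932 -0.1638  0.1083] 0.003 [ 0.5923 -0.1648] [ 0.5966 -0.1668]
button [0.6823 0.0085 0.1675] 0.0024 [0.681  0.0079] [0.6831 0.0092]
head [0.6815 0.008  0.1392] 0.0033 [0.6797 0.0071] [0.6825 0.0092]
wide [0.4616 0.1542 0.0238] 0.0022 [0.4608 0.1545] [0.4644 0.1521]
narrow [0.4652 0.0649 0.0201] 0.002 [0.4643 0.0645] [0.4662 0.0652]
tray1 [ 0.4572 -0.0356  0.1282] 0.042 [ 0.4878 -0.0285] [ 0.4941 -0.1713]
s1 [0.5078 0.2096 0.0174] 0.0008 [0.5078 0.2091] [0.5059 0.2109]
yellow [ 0.6841 -0.1075  0.1065] 0.0022 [ 0.6826 -0.1079] [ 0.6838 -0.1054]
tin [0.6004 0.0683 0.1105] 0.0026 [0.5993 0.0677] [0.6022 0.0681]
timer [0.5887 0.1877 0.0405] 0.0057 [0.5838 0.1834] [0.5833 0.1957]
stand [[0.5078, 0.2091], [0.5163, 0.0138], [0.4158, 0.0112], [0.4092, 0.2031]] [0.4623 0.1093] [0.19545171 0.10046951 0.19202353] 92.22593673594291
tray [[0.4878, -0.0285], [0.4972, -0.1749], [0.4215, -0.1776], [0.412, -0.0324]] [ 0.4546 -0.1033] [0.14663271 0.07574732 0.14551158] 93.68321802938237
stand [[0.5152, 0.0156], [0.4173, 0.0136], [0.4121, 0.2027], [0.5059, 0.2109]] [0.4626 0.1107] [0.09788813 0.18921038 0.09420408]
tray [[0.4941, -0.1713], [0.4225, -0.1734], [0.4145, -0.0309], [0.4851, -0.0232]] [ 0.454  -0.0997] [0.07160948 0.14276567 0.0710629 ]
```

Run:
```python
from h import *
for k,(a,b) in dict(soaptop=((180,70),(100,157)),brush=((222,50),(131,97)),grey=((283,47),(157,95)),spat=((250,68),(155,95)),caddycornerL=((213,72),(108,157)),caddyR=((279,92),(171,140)),glass_knob=((333,75),(197,91))).items():
    p,e=tri(ray("top",*a),ray("scene",*b));print(k,p.round(3),round(e,3))
for k,a in dict(soapbase=(187,107),caddytrayfrontL=(208,121),caddytrayfrontR=(279,127)).items(): print(k,atz(ray("top",*a),0).round(3))
a=cv2=None
import cv2
a=cv2.imread("pics/top0.png")[30:160,150:310];cv2.imwrite("pics/topc2.png",cv2.resize(a,None,fx=4.5,fy=4.5,interpolation=cv2.INTER_CUBIC))
a=cv2.imread("pics/scene0.png")[80:230,70:250];cv2.imwrite("pics/scenec2.png",cv2.resize(a,None,fx=4,fy=4,interpolation=cv2.INTER_CUBIC))
```

```text
soaptop [0.813 0.177 0.143] 0.001
brush [0.809 0.077 0.24 ] 0.01
grey [ 0.863 -0.038  0.183] 0.012
spat [0.791 0.023 0.226] 0.001
caddycornerL [0.855 0.123 0.09 ] 0.023
caddyR [ 0.828 -0.038  0.064] 0.004
glass_knob [ 0.829 -0.147  0.158] 0.006
soapbase [0.791 0.181 0.   ]
caddytrayfrontL [0.761 0.125 0.   ]
caddytrayfrontR [ 0.766 -0.049  0.   ]
```

View pics/topc2.png

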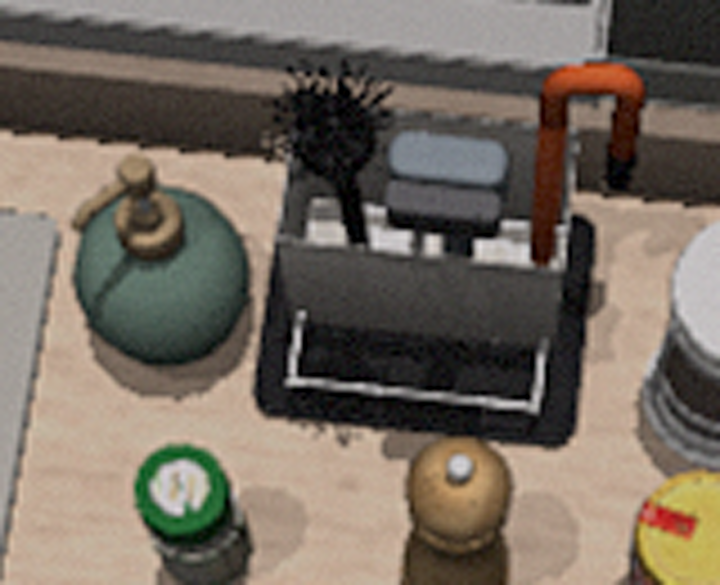

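View pics/scenec2.png

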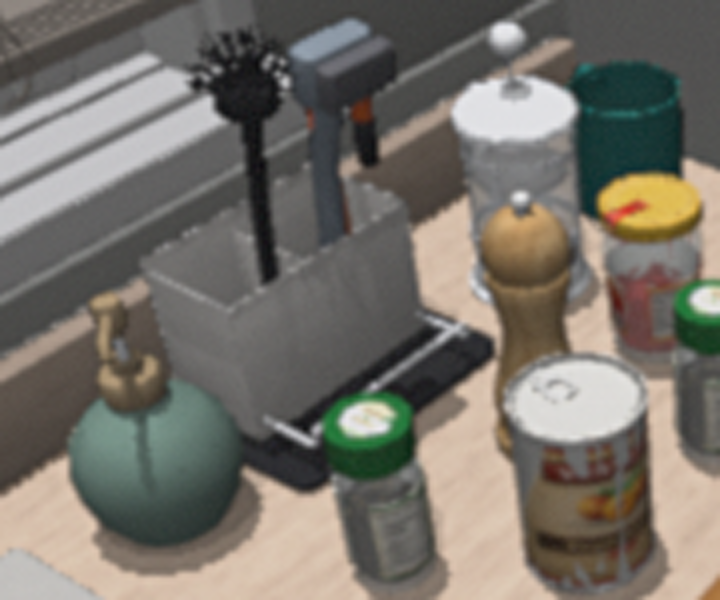

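```bash
python3 -m jog '[{"travel":[0.4,-0.8,-1.4],"yaw":0.114},{"travel":[0.4,-0.8,-1.4],"yaw":0.114},{"travel":[0.4,-0.8,-1.4],"yaw":0.114},{"travel":[0.4,-0.8,-1.4],"yaw":0.113},{"travel":[0,-4,0],"yaw":0}]' 1 20
```

```text
clock: 0.67
tool_pos: [0.2484, -0.4227, 0.2627]
orientation: [[1.0, -0.007, 0.001], [-0.007, -1.0, -0.004], [0.001, 0.004, -1.0]]
wrist_force: [-0.0, 1.0, -0.5]
finger_gap: 1.0
```

```bash
python3 -m jog '[{"travel":[0,-4,0],"yaw":0},{"travel":[0,-4,0],"yaw":0},{"travel":[0,-4,0],"yaw":0},{"travel":[0,-4,0],"yaw":0},{"travel":[0,-4,0],"yaw":0}]'
```

```text
clock: 1.08
tool_pos: [0.2475, -0.2174, 0.2613]
orientation: [[1.0, -0.001, 0.0], [-0.001, -1.0, 0.0], [0.0, -0.0, -1.0]]
wrist_force: [0.7, 1.1, 1.3]
finger_gap: 0.998
```

```bash
python3 -m jog '[{"travel":[3.5,-2,0],"yaw":0},{"travel":[3.5,-2,0],"yaw":0},{"travel":[3.5,-2,0],"yaw":0},{"travel":[3.5,-2,0],"yaw":0},{"travel":[3.5,-2,0],"yaw":0}]'; python3 -m jog '[{"travel":[3.5,-2,0],"yaw":0},{"travel":[3.5,-2,0],"yaw":0},{"travel":[3.5,-2,0],"yaw":0},{"travel":[0,0,0],"yaw":0},{"travel":[0,0,0],"yaw":0}]'
python3 - <<'E'
from workcell import bot
import cv2
c=bot.camera("wrist");cv2.imwrite("pics/w1.png",c["image"]);print(c["pose"].round(4).tolist())
E
```

```text
clock: 1.5
tool_pos: [0.4243, -0.1176, 0.2618]
orientation: [[1.0, 0.0, 0.001], [0.0, -1.0, -0.001], [0.001, 0.001, -1.0]]
wrist_force: [-0.1, -0.8, -0.1]
finger_gap: 0.996
clock: 1.92
tool_pos: [0.5287, -0.0582, 0.2596]
orientation: [[1.0, 0.003, -0.004], [0.003, -1.0, 0.0], [-0.004, -0.0, -1.0]]
wrist_force: [0.8, -0.2, -0.0]
finger_gap: 1.002
[[0.002, -0.9557, -0.2943, 0.6134], [-1.0, -0.0022, 0.0005, -0.0573], [-0.0011, 0.2943, -0.9557, 0.4372], [0.0, 0.0, 0.0, 1.0]]
```

View pics/w1.png

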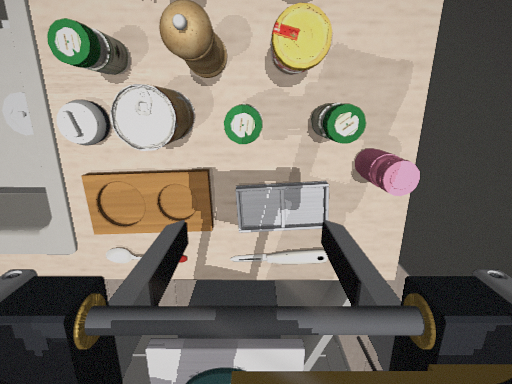

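The wrist view shows the mill button at (180,22) and the caps at (71,42), (242,125) and (346,122). The wells are at (122,203) and (179,202). I'll check these against the earlier positions.

```bash
cat >> h.py <<'E'
import cv2
def addwrist(pose): C["w"]=np.vstack([pose,[279.2406,254.2316,190.634,0]])
E
python3 - <<'E'
from h import *
addwrist(np.array([[0.002, -0.9557, -0.2943, 0.6134], [-1.0, -0.0022, 0.0005, -0.0573], [-0.0011, 0.2943, -0.9557, 0.4372], [0.0, 0.0, 0.0, 1.0]]))
for k,a,t,z in(("J1",(71,42),(162,91),.106),("J2",(242,125),(422,247),.106),("J3",(346.5,122),(605,266),.106),("button",(180,21),(358,76),.168),("wide",(122,203),(114,422),.02),("narrow",(179,202),(242,432),.02)):
    p,e=tri(ray("w",*a),tc(*t));print(k,atz(ray("w",*a),z)[:2].round(4),p.round(4),round(e,4))
P=np.array([atz(ray("w",*a),.02)[:2] for a in((235,186),(327,182),(327,227),(238,231))]);print(P.round(4),P.mean(0))
a=cv2.imread("pics/w1.png")[0:250,30:430];cv2.imwrite("pics/w1c.png",cv2.resize(a,None,fx=2,fy=2,interpolation=cv2.INTER_CUBIC))
E
```

```text
J1 [0.6769 0.1387] [0.6778 0.1404 0.1035] 0.001
J2 [ 0.5909 -0.0428] [ 0.5908 -0.0438  0.1079] 0.0018
J3 [ 0.5945 -0.1634] [ 0.5941 -0.166   0.0982] 0.0002
button [0.6812 0.0062] [0.6832 0.008  0.161 ] 0.0006
wide [0.4639 0.1526] [0.4614 0.1559 0.0131] 0.0003
narrow [0.4658 0.062 ] [0.4643 0.0642 0.015 ] 0.0017
[[ 0.4924 -0.0272]
 [ 0.4992 -0.1697]
 [ 0.4233 -0.1757]
 [ 0.4158 -0.0307]] [ 0.45764575 -0.10079895]
```

View pics/w1c.png

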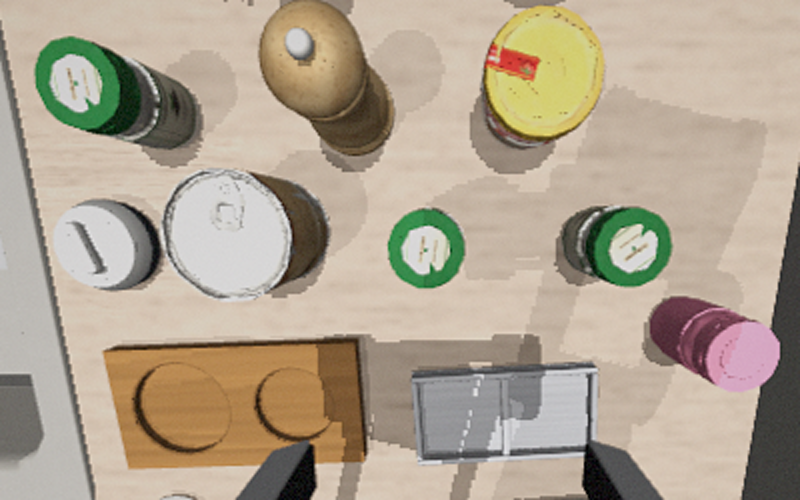

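```bash
python3 -m jog '[{"travel":[3.9,-1.65,0],"yaw":0},{"travel":[3.8,-1.65,0],"yaw":0},{"travel":[3.8,-1.65,0],"yaw":0},{"travel":[3.8,-1.65,0],"yaw":0},{"travel":[0,0,0],"yaw":0}]'; python3 -m jog '[{"travel":[0,0,3],"yaw":0},{"travel":[0,0,0],"yaw":0}]'
```

```text
clock: 2.38
tool_pos: [0.6843, 0.0077, 0.2552]
orientation: [[1.0, 0.001, -0.005], [0.001, -1.0, 0.002], [-0.005, -0.002, -1.0]]
wrist_force: [-0.5, -0.5, -2.8]
finger_gap: 1.002
clock: 2.55
tool_pos: [0.6776, 0.0053, 0.2254]
orientation: [[1.0, -0.002, -0.011], [-0.002, -1.0, 0.0], [-0.011, -0.0, -1.0]]
wrist_force: [-0.6, -0.4, -2.0]
finger_gap: 1.001
```

```bash
python3 -m jog '[{"travel":[0,0,0],"yaw":0},{"travel":[0,0,0],"yaw":0},{"travel":[0,0,0],"yaw":0}]';python3 - <<'E'
from workcell import bot
import cv2
c=bot.camera("scene");cv2.imwrite("pics/s2.png",cv2.resize(c["image"][20:270,60:340],None,fx=2.5,fy=2.5))
c=bot.camera("wrist");cv2.imwrite("pics/w2.png",c["image"])
E
```

```text
clock: 2.8
tool_pos: [0.6804, 0.0055, 0.235]
orientation: [[1.0, -0.001, 0.005], [-0.001, -1.0, -0.0], [0.005, 0.0, -1.0]]
wrist_force: [-0.6, 0.7, -0.7]
finger_gap: 0.998
```

View pics/s2.png

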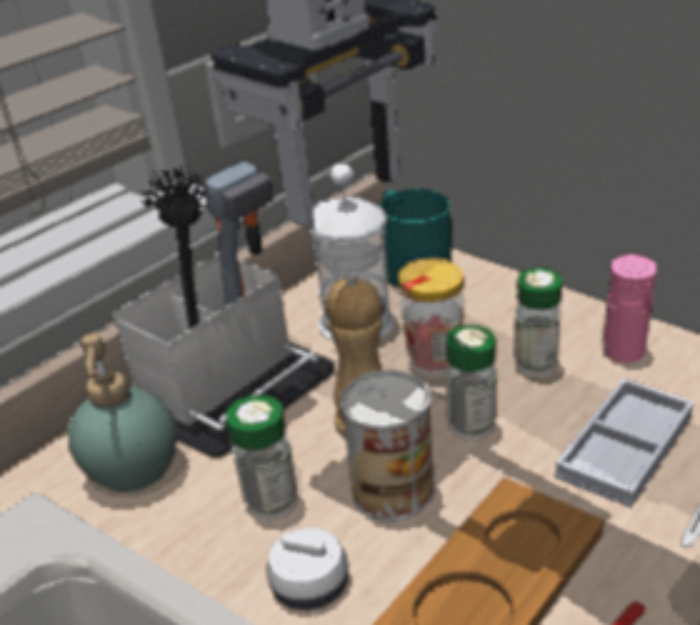

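View pics/w2.png

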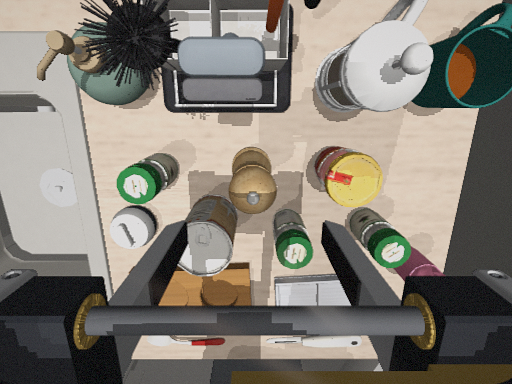

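The button at (253,197) is centred between the fingers and the way down is clear, so I'll descend.

```bash
python3 -m jog '[{"travel":[0.1,-0.1,3],"yaw":0},{"travel":[0,0,3],"yaw":0},{"travel":[0,0,3],"yaw":0},{"travel":[0,0,2.3],"yaw":0},{"travel":[0,0,0],"yaw":0}]'; python3 -m jog '[{"travel":[0,0,0],"yaw":0},{"travel":[0,0,0],"yaw":0},{"travel":[0,0,0],"yaw":0}]'
```

```text
clock: 3.32
tool_pos: [0.678, 0.0075, 0.1127]
orientation: [[1.0, -0.0, -0.01], [-0.0, -1.0, 0.001], [-0.01, -0.001, -1.0]]
wrist_force: [0.1, -0.2, -0.5]
finger_gap: 1.002
clock: 3.57
tool_pos: [0.6832, 0.0073, 0.1223]
orientation: [[1.0, -0.0, 0.006], [-0.0, -1.0, -0.001], [0.006, 0.001, -1.0]]
wrist_force: [0.5, -0.5, -0.7]
finger_gap: 1.005
```

```bash
python3 -m jog '[{"travel":[0,0,0],"yaw":0},{"travel":[0,0,0],"yaw":0},{"travel":[0,0,0],"yaw":0},{"travel":[0,0,0],"yaw":0},{"travel":[0,0,0],"yaw":0}]' -1 20; python3 -m jog '[{"travel":[0,0,0],"yaw":0},{"travel":[0,0,0],"yaw":0},{"travel":[0,0,0],"yaw":0},{"travel":[0,0,0],"yaw":0},{"travel":[0,0,0],"yaw":0}]'
```

```text
clock: 3.98
tool_pos: [0.6815, 0.0074, 0.1187]
orientation: [[1.0, -0.0, 0.0], [-0.0, -1.0, -0.0], [0.0, 0.0, -1.0]]
wrist_force: [0.0, -0.7, -1.0]
finger_gap: 0.681
clock: 4.4
tool_pos: [0.6814, 0.0076, 0.1183]
orientation: [[1.0, -0.0, -0.0], [-0.0, -1.0, 0.0], [-0.0, -0.0, -1.0]]
wrist_force: [0.4, 0.0, -0.1]
finger_gap: 0.505
```

```bash
python3 -m jog '[{"travel":[0,0,-1],"yaw":0},{"travel":[0,0,-1],"yaw":0},{"travel":[0,0,-2],"yaw":0},{"travel":[0,0,-2],"yaw":0},{"travel":[0,0,0],"yaw":0}]'; python3 -m jog '[{"travel":[0,0,-3],"yaw":0},{"travel":[0,0,-3],"yaw":0},{"travel":[0,0,0],"yaw":0},{"travel":[0,0,0],"yaw":0},{"travel":[0,0,0],"yaw":0}]'
python3 - <<'E'
from workcell import bot
import cv2
c=bot.camera("scene");cv2.imwrite("pics/s3.png",cv2.resize(c["image"][20:270,60:340],None,fx=2.5,fy=2.5))
E
```

```text
clock: 4.82
tool_pos: [0.684, 0.0072, 0.1853]
orientation: [[1.0, -0.0, 0.011], [-0.0, -1.0, -0.001], [0.011, 0.001, -1.0]]
wrist_force: [0.9, 0.7, 0.4]
finger_gap: 0.507
clock: 5.23
tool_pos: [0.681, 0.0075, 0.237]
orientation: [[1.0, -0.0, -0.002], [-0.0, -1.0, -0.0], [-0.002, 0.0, -1.0]]
wrist_force: [0.6, 0.7, -1.8]
finger_gap: 0.507
```

View pics/s3.png

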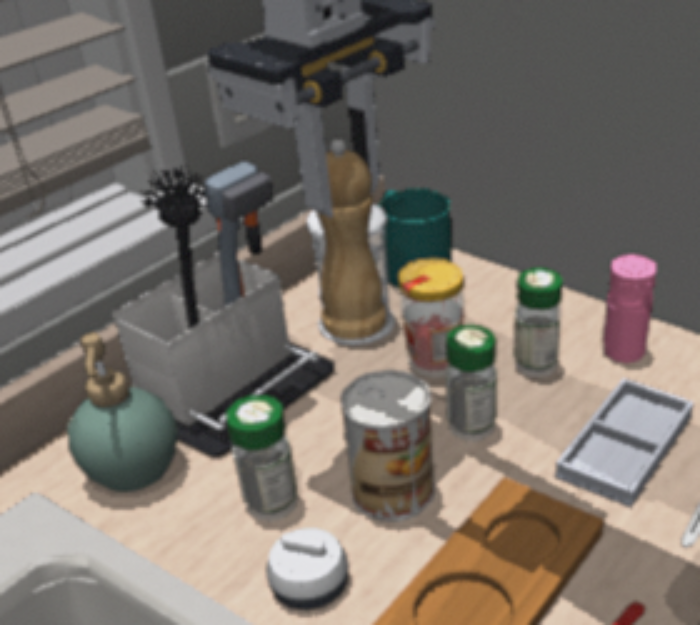

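```bash
python3 -m jog '[{"travel":[0,0,-2],"yaw":0},{"travel":[0,0,-2],"yaw":0},{"travel":[-1,-0.6,0],"yaw":0},{"travel":[-2.2,-1.5,0],"yaw":0},{"travel":[-2.5,-1.7,0],"yaw":0}]'; python3 -m jog '[{"travel":[-2.7,-1.8,0],"yaw":0},{"travel":[-2.7,-1.8,0],"yaw":0},{"travel":[-2.7,-1.8,0],"yaw":0},{"travel":[-2.7,-1.8,0],"yaw":0},{"travel":[-2.3,-1.5,0],"yaw":0}]';  python3 -m jog '[{"travel":[-2,-1.4,0],"yaw":0},{"travel":[-1,-0.6,0],"yaw":0},{"travel":[0,0,0],"yaw":0},{"travel":[0,0,0],"yaw":0},{"travel":[0,0,0],"yaw":0}]'
```

```text
clock: 5.7
tool_pos: [0.6238, 0.0449, 0.2748]
orientation: [[1.0, -0.002, -0.005], [-0.002, -1.0, -0.0], [-0.005, 0.0, -1.0]]
wrist_force: [-0.3, 0.6, -1.8]
finger_gap: 0.508
clock: 6.12
tool_pos: [0.4907, 0.1334, 0.2758]
orientation: [[1.0, 0.0, -0.005], [0.0, -1.0, -0.0], [-0.005, 0.0, -1.0]]
wrist_force: [0.1, 0.8, -2.0]
finger_gap: 0.504
clock: 6.53
tool_pos: [0.4642, 0.1518, 0.2775]
orientation: [[1.0, -0.001, -0.001], [-0.001, -1.0, -0.001], [-0.001, 0.001, -1.0]]
wrist_force: [-0.0, 0.3, -2.4]
finger_gap: 0.507
```

```bash
python3 -m jog '[{"travel":[0,0,2],"yaw":0},{"travel":[0,0,3],"yaw":0},{"travel":[0,0,3],"yaw":0},{"travel":[0,0,1.5],"yaw":0},{"travel":[0,0,0],"yaw":0}]'; python3 -m jog '[{"travel":[0,0,0],"yaw":0},{"travel":[0,0,0],"yaw":0},{"travel":[0,0,0],"yaw":0},{"travel":[0,0,0],"yaw":0}]'
python3 - <<'E'
from workcell import bot
import cv2
c=bot.camera("scene");cv2.imwrite("pics/s4.png",cv2.resize(c["image"][100:350,150:400],None,fx=2.4,fy=2.4))
c=bot.camera("wrist");cv2.imwrite("pics/w4.png",c["image"]);print(bot.read_state()["tool_pos"])
E
```

```text
clock: 6.95
tool_pos: [0.4617, 0.1509, 0.1778]
orientation: [[1.0, -0.002, -0.01], [-0.002, -1.0, -0.003], [-0.01, 0.003, -1.0]]
wrist_force: [-1.1, -0.4, -2.5]
finger_gap: 0.507
clock: 7.28
tool_pos: [0.4647, 0.1525, 0.1854]
orientation: [[1.0, -0.001, 0.003], [-0.001, -1.0, 0.001], [0.003, -0.001, -1.0]]
wrist_force: [-0.5, 0.0, -1.5]
finger_gap: 0.509
[0.46417194 0.15258036 0.18477554]
```

View pics/s4.png

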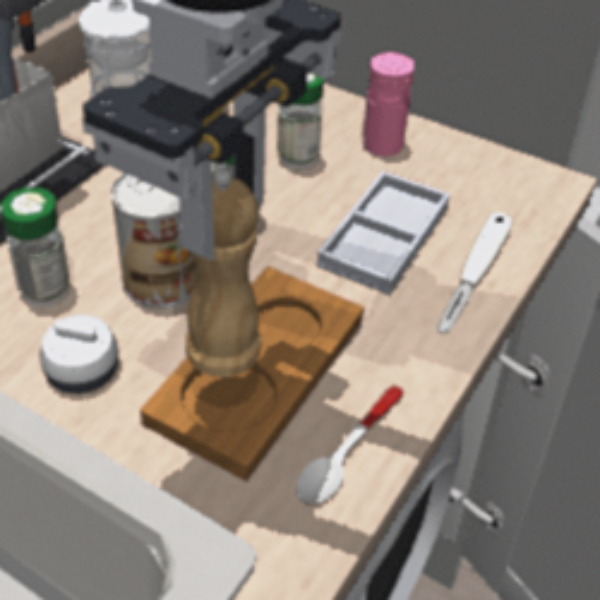

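View pics/w4.png

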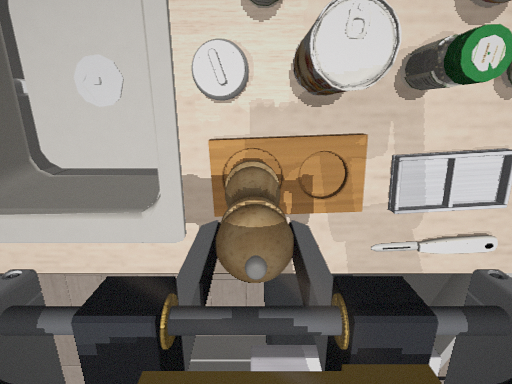

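```bash
python3 -m jog '[{"travel":[-0.1,0,1.5],"yaw":0},{"travel":[0,0,1.5],"yaw":0},{"travel":[0,0,1],"yaw":0},{"travel":[0,0,0.5],"yaw":0},{"travel":[0,0,0.5],"yaw":0}]'; python3 -m jog '[{"travel":[0,0,0.3],"yaw":0},{"travel":[0,0,0],"yaw":0},{"travel":[0,0,0],"yaw":0},{"travel":[0,0,0],"yaw":0}]'
```

```text
clock: 7.8
tool_pos: [0.4624, 0.1525, 0.1332]
orientation: [[1.0, -0.0, -0.0], [-0.0, -1.0, -0.0], [-0.0, 0.0, -1.0]]
wrist_force: [0.2, -0.4, -2.0]
finger_gap: 0.505
clock: 8.13
tool_pos: [0.4629, 0.1526, 0.1312]
orientation: [[1.0, -0.0, 0.001], [-0.0, -1.0, 0.0], [0.001, -0.0, -1.0]]
wrist_force: [-0.1, -0.1, -1.9]
finger_gap: 0.509
```

```bash
python3 -m jog '[{"travel":[0,0,0.2],"yaw":0},{"travel":[0,0,0.2],"yaw":0},{"travel":[0,0,0],"yaw":0},{"travel":[0,0,0],"yaw":0},{"travel":[0,0,0],"yaw":0}]'
python3 - <<'E'
from workcell import bot
import cv2
c=bot.camera("scene");cv2.imwrite("pics/s5.png",cv2.resize(c["image"][150:320,170:340],None,fx=3.4,fy=3.4))
E
```

```text
clock: 8.55
tool_pos: [0.4624, 0.1525, 0.1265]
orientation: [[1.0, -0.0, -0.0], [-0.0, -1.0, -0.0], [-0.0, 0.0, -1.0]]
wrist_force: [0.2, -0.1, -1.8]
finger_gap: 0.506
```

View pics/s5.png

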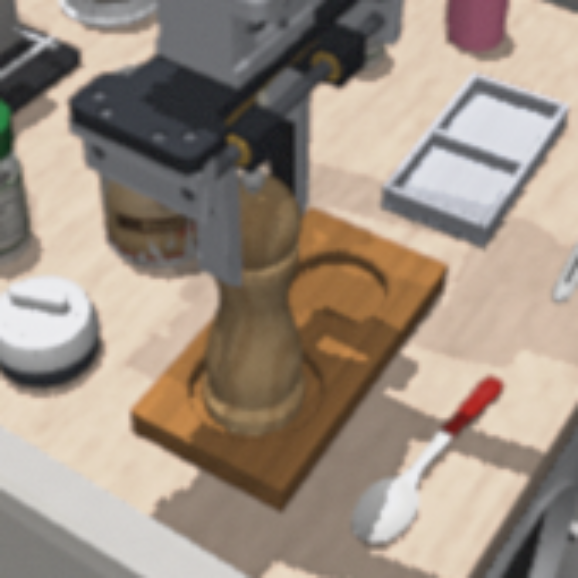

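```bash
python3 -m jog '[{"travel":[0,0,0.1],"yaw":0},{"travel":[0,0,0],"yaw":0},{"travel":[0,0,0],"yaw":0},{"travel":[0,0,0],"yaw":0}]'; python3 -m jog '[{"travel":[0,0,0.1],"yaw":0},{"travel":[0,0,0],"yaw":0},{"travel":[0,0,0],"yaw":0},{"travel":[0,0,0],"yaw":0}]'
```

```text
clock: 8.93
tool_pos: [0.463, 0.1525, 0.1263]
orientation: [[1.0, -0.0, 0.002], [-0.0, -1.0, 0.0], [0.002, -0.0, -1.0]]
wrist_force: [0.8, 0.3, 3.1]
finger_gap: 0.506
clock: 9.27
tool_pos: [0.4636, 0.1525, 0.1262]
orientation: [[1.0, -0.0, 0.003], [-0.0, -1.0, 0.0], [0.003, -0.0, -1.0]]
wrist_force: [0.2, -0.4, 6.1]
finger_gap: 0.507
```

```bash
python3 -m jog '[{"travel":[0,0,-0.1],"yaw":0},{"travel":[0,0,0],"yaw":0},{"travel":[0,0,0],"yaw":0},{"travel":[0,0,0],"yaw":0},{"travel":[0,0,0],"yaw":0}]' 1; python3 -m jog '[{"travel":[0,0,0],"yaw":0},{"travel":[0,0,0],"yaw":0},{"travel":[0,0,-2],"yaw":0},{"travel":[0,0,-3],"yaw":0},{"travel":[0,0,-4],"yaw":0}]';python3 -m jog '[{"travel":[0,0,-3],"yaw":0},{"travel":[0,0,0],"yaw":0},{"travel":[0,0,0],"yaw":0},{"travel":[0,0,0],"yaw":0}]'
python3 - <<'E'
from workcell import bot
import cv2
c=bot.camera("scene");cv2.imwrite("pics/s6.png",cv2.resize(c["image"][100:320,150:400],None,fx=3,fy=2.7))
E
```

```text
clock: 9.68
tool_pos: [0.4621, 0.1525, 0.1249]
orientation: [[1.0, -0.0, -0.001], [-0.0, -1.0, -0.0], [-0.001, 0.0, -1.0]]
wrist_force: [-0.7, 0.3, 0.4]
finger_gap: 0.821
clock: 10.1
tool_pos: [0.4604, 0.1521, 0.2131]
orientation: [[1.0, -0.0, -0.007], [-0.0, -1.0, -0.002], [-0.007, 0.002, -1.0]]
wrist_force: [0.5, 0.7, 0.3]
finger_gap: 0.996
clock: 10.43
tool_pos: [0.4621, 0.1524, 0.2445]
orientation: [[1.0, -0.0, -0.001], [-0.0, -1.0, -0.0], [-0.001, 0.0, -1.0]]
wrist_force: [0.3, -0.4, -1.0]
finger_gap: 0.997
```

View pics/s6.png

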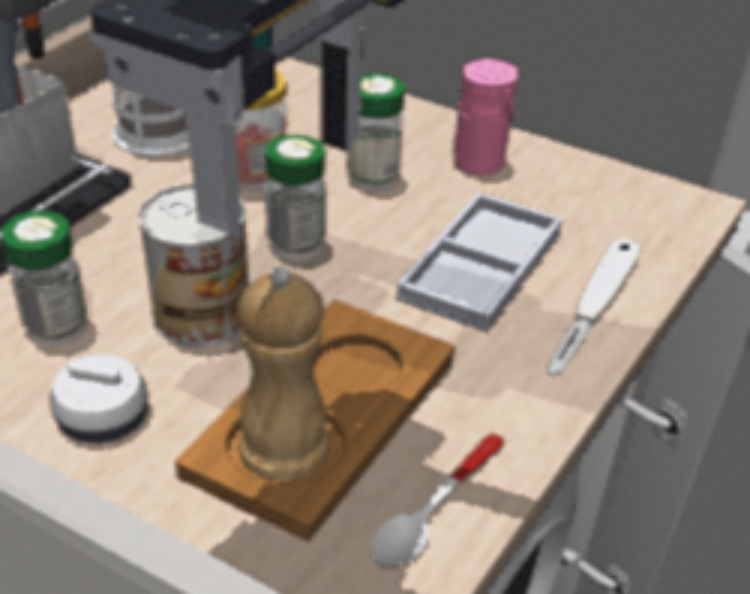

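```bash
python3 -m jog '[{"travel":[0,0,0],"yaw":-0.12},{"travel":[0,0,0],"yaw":-0.12},{"travel":[0,0,0],"yaw":-0.12},{"travel":[0,0,0],"yaw":-0.12},{"travel":[0,0,0],"yaw":-0.12}]'; python3 -m jog '[{"travel":[0,0,0],"yaw":-0.12},{"travel":[0,0,0],"yaw":-0.12},{"travel":[0,0,0],"yaw":-0.12},{"travel":[0,0,0],"yaw":-0.12},{"travel":[0,0,0],"yaw":-0.12}]';python3 -m jog '[{"travel":[0,0,0],"yaw":-0.12},{"travel":[0,0,0],"yaw":-0.12},{"travel":[0,0,0],"yaw":-0.12},{"travel":[0,0,0],"yaw":-0.011},{"travel":[0,0,0],"yaw":0}]'
```

```text
clock: 10.9
tool_pos: [0.4614, 0.1523, 0.2428]
orientation: [[0.822, 0.569, -0.005], [0.569, -0.822, -0.001], [-0.004, -0.002, -1.0]]
wrist_force: [-0.2, -0.2, -0.5]
finger_gap: 0.998
clock: 11.32
tool_pos: [0.4614, 0.1523, 0.2428]
orientation: [[0.357, 0.934, -0.005], [0.934, -0.357, -0.001], [-0.003, -0.004, -1.0]]
wrist_force: [0.7, 0.6, 0.2]
finger_gap: 1.002
clock: 11.73
tool_pos: [0.4617, 0.1523, 0.2435]
orientation: [[0.002, 1.0, -0.003], [1.0, -0.002, -0.001], [-0.001, -0.003, -1.0]]
wrist_force: [0.1, 0.9, -0.0]
finger_gap: 0.999
```

```bash
python3 -m jog '[{"travel":[-3.3,2.15,0],"yaw":0},{"travel":[-3.3,2.15,0],"yaw":0},{"travel":[-3.3,2.15,0],"yaw":0},{"travel":[-3.3,2.15,0],"yaw":0},{"travel":[-3.2,2.15,0],"yaw":0}]'; python3 -m jog '[{"travel":[-3.2,2.15,0],"yaw":0},{"travel":[0,0,2],"yaw":0},{"travel":[0,0,2],"yaw":0},{"travel":[0,0,2],"yaw":0},{"travel":[0,0,0],"yaw":0}]'; python3 -m jog '[{"travel":[0,0,0],"yaw":0},{"travel":[0,0,0],"yaw":0},{"travel":[0,0,0],"yaw":0}]'
python3 - <<'E'
from workcell import bot
import cv2
c=bot.camera("wrist");cv2.imwrite("pics/w7.png",c["image"]);print(c["pose"].round(4).tolist(),bot.read_state()["tool_pos"])
E
```

```text
clock: 12.15
tool_pos: [0.5703, -0.0131, 0.2444]
orientation: [[0.003, 1.0, -0.001], [1.0, -0.003, 0.0], [0.0, -0.001, -1.0]]
wrist_force: [0.8, 0.9, -0.1]
finger_gap: 1.002
clock: 12.57
tool_pos: [0.5886, -0.0435, 0.179]
orientation: [[0.003, 1.0, -0.011], [1.0, -0.003, 0.002], [0.002, -0.011, -1.0]]
wrist_force: [-0.7, 0.4, -0.5]
finger_gap: 0.999
clock: 12.82
tool_pos: [0.5922, -0.0434, 0.1874]
orientation: [[0.0, 1.0, 0.003], [1.0, -0.0, -0.001], [-0.001, 0.003, -1.0]]
wrist_force: [-0.2, 0.5, 0.3]
finger_gap: 0.999
[[1.0, -0.0013, 0.0011, 0.5911], [-0.001, -0.9573, -0.289, 0.0421], [0.0014, 0.289, -0.9573, 0.3652], [0.0, 0.0, 0.0, 1.0]] [ 0.59224431 -0.04342696  0.18746982]
```

View pics/w7.png

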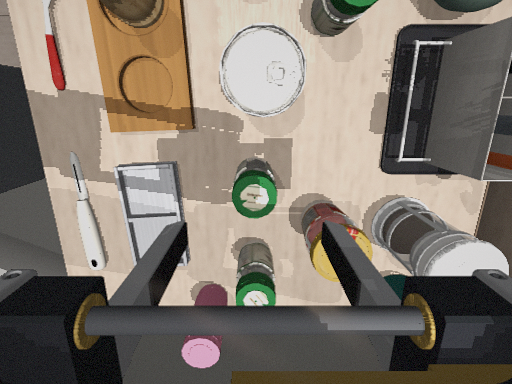

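The cap at (254,195) is centred between the fingers, so I'll descend and grip.

```bash
python3 -m jog '[{"travel":[0,0,3],"yaw":0},{"travel":[0,0,3],"yaw":0},{"travel":[0,0,3],"yaw":0},{"travel":[0,0,2.5],"yaw":0},{"travel":[0,0,1.7],"yaw":0}]'; python3 -m jog '[{"travel":[0,0,0],"yaw":0},{"travel":[0,0,0],"yaw":0},{"travel":[0,0,0],"yaw":0}]'; python3 -m jog '[{"travel":[0,0,0],"yaw":0},{"travel":[0,0,0],"yaw":0},{"travel":[0,0,0],"yaw":0},{"travel":[0,0,0],"yaw":0},{"travel":[0,0,0],"yaw":0}]' -1 20; python3 -m jog '[{"travel":[0,0,0],"yaw":0},{"travel":[0,0,0],"yaw":0},{"travel":[0,0,0],"yaw":0},{"travel":[0,0,0],"yaw":0},{"travel":[0,0,0],"yaw":0}]'
```

```text
clock: 13.28
tool_pos: [0.5907, -0.0432, 0.0518]
orientation: [[0.0, 1.0, -0.002], [1.0, -0.0, 0.0], [0.0, -0.002, -1.0]]
wrist_force: [-0.1, -0.2, 0.2]
finger_gap: 1.0
clock: 13.53
tool_pos: [0.593, -0.0437, 0.0559]
orientation: [[-0.0, 1.0, 0.004], [1.0, 0.0, -0.001], [-0.001, 0.004, -1.0]]
wrist_force: [-0.4, 0.1, 0.5]
finger_gap: 1.001
clock: 13.95
tool_pos: [0.5917, -0.0436, 0.054]
orientation: [[0.0, 1.0, 0.001], [1.0, -0.0, -0.0], [-0.0, 0.001, -1.0]]
wrist_force: [-0.9, -0.5, -0.2]
finger_gap: 0.675
clock: 14.37
tool_pos: [0.5917, -0.0435, 0.0535]
orientation: [[0.0, 1.0, 0.0], [1.0, -0.0, -0.0], [-0.0, 0.0, -1.0]]
wrist_force: [0.7, 0.5, -0.5]
finger_gap: 0.478
```

```bash
python3 -m jog '[{"travel":[0,0,-1],"yaw":0},{"travel":[0,0,-2],"yaw":0},{"travel":[0,0,-2],"yaw":0},{"travel":[0,0,-2],"yaw":0},{"travel":[0,0,-1],"yaw":0}]'; for i in 1 2 3; do python3 -m jog '[{"travel":[0,0,0],"yaw":0},{"travel":[0,0,0],"yaw":0},{"travel":[0,0,0],"yaw":0}]'|grep -v orient; done
```

```text
clock: 14.78
tool_pos: [0.5922, -0.0436, 0.1363]
orientation: [[-0.0, 1.0, 0.003], [1.0, 0.0, -0.001], [-0.001, 0.003, -1.0]]
wrist_force: [-0.1, -0.3, -2.6]
finger_gap: 0.479
clock: 15.03
tool_pos: [0.5904, -0.0433, 0.1317]
wrist_force: [0.3, -0.1, -2.7]
finger_gap: 0.478
clock: 15.28
tool_pos: [0.5908, -0.0434, 0.1322]
wrist_force: [0.3, -0.3, -3.0]
finger_gap: 0.483
clock: 15.53
tool_pos: [0.5914, -0.0435, 0.1334]
wrist_force: [0.1, -0.6, -3.5]
finger_gap: 0.477
```

About 3.1 N on the wrist, so the middle jar is the full one and goes to the narrow well.

```bash
python3 -m jog '[{"travel":[1.5,-1.6,0],"yaw":0},{"travel":[2.4,-3,0],"yaw":0},{"travel":[2.4,-3,0],"yaw":0},{"travel":[2.4,-3,0],"yaw":0},{"travel":[2.05,-2.05,0],"yaw":0}]'; python3 -m jog '[{"travel":[0,0,0],"yaw":0},{"travel":[0,0,0],"yaw":0},{"travel":[0,0,1],"yaw":0},{"travel":[0,0,1],"yaw":0},{"travel":[0,0,0],"yaw":0}]'; python3 -m jog '[{"travel":[0,0,0],"yaw":0},{"travel":[0,0,0],"yaw":0},{"travel":[0,0,0],"yaw":0}]'
python3 - <<'E'
from workcell import bot
import cv2
c=bot.camera("scene");cv2.imwrite("pics/s8.png",cv2.resize(c["image"][100:320,150:400],None,fx=3,fy=2.7))
c=bot.camera("wrist");cv2.imwrite("pics/w8.png",c["image"])
E
```

```text
clock: 15.95
tool_pos: [0.4625, 0.0652, 0.1334]
orientation: [[0.0, 1.0, -0.001], [1.0, -0.0, 0.0], [0.0, -0.001, -1.0]]
wrist_force: [0.9, 0.8, -2.2]
finger_gap: 0.477
clock: 16.37
tool_pos: [0.4638, 0.0632, 0.1102]
orientation: [[0.001, 1.0, -0.006], [1.0, -0.001, -0.0], [-0.0, -0.006, -1.0]]
wrist_force: [-0.1, 0.9, -3.4]
finger_gap: 0.479
clock: 16.62
tool_pos: [0.4654, 0.0636, 0.1135]
orientation: [[0.001, 1.0, 0.0], [1.0, -0.001, -0.0], [-0.0, 0.0, -1.0]]
wrist_force: [-0.1, -0.1, -3.7]
finger_gap: 0.479
```

View pics/s8.png

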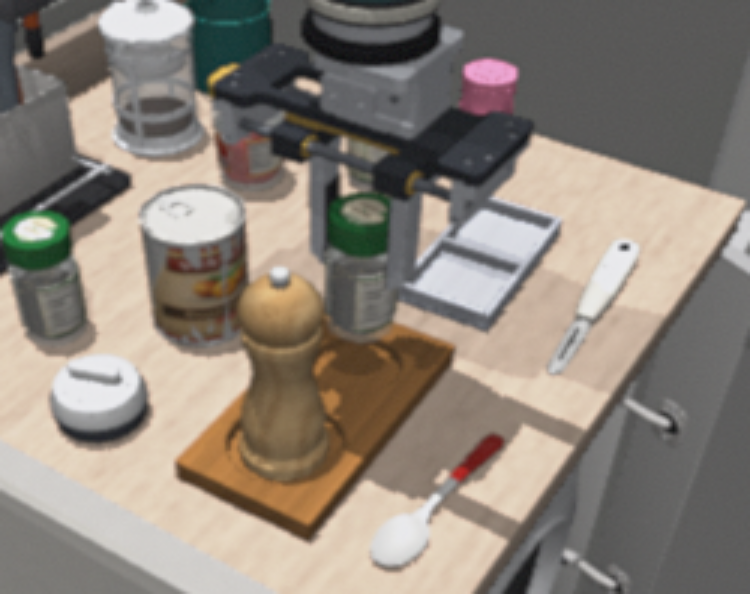

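View pics/w8.png

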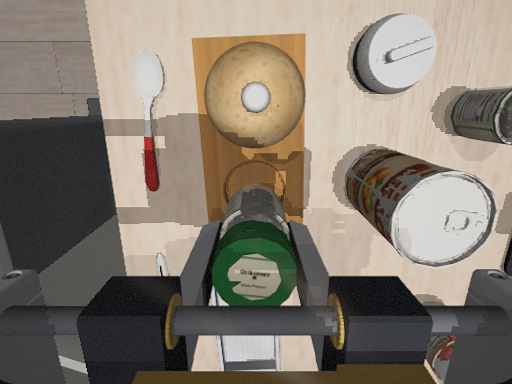

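Jar is lined up over the narrow well with clearance to the mill. Lowering.

```bash
python3 -m jog '[{"travel":[0,0,1.5],"yaw":0},{"travel":[0,0,1.5],"yaw":0},{"travel":[0,0,1],"yaw":0},{"travel":[0,0,0.7],"yaw":0},{"travel":[0,0,0.1],"yaw":0}]'; python3 -m jog '[{"travel":[0,0,0],"yaw":0},{"travel":[0,0,0],"yaw":0},{"travel":[0,0,0],"yaw":0},{"travel":[0,0,0],"yaw":0}]'; python3 -m jog '[{"travel":[0,0,0.1],"yaw":0},{"travel":[0,0,0.1],"yaw":0},{"travel":[0,0,0],"yaw":0},{"travel":[0,0,0],"yaw":0}]'
```

```text
clock: 17.13
tool_pos: [0.4639, 0.0639, 0.0639]
orientation: [[0.0, 1.0, -0.003], [1.0, -0.0, -0.0], [-0.0, -0.003, -1.0]]
wrist_force: [-0.6, 0.3, -2.6]
finger_gap: 0.483
clock: 17.47
tool_pos: [0.4656, 0.064, 0.0664]
orientation: [[-0.0, 1.0, 0.002], [1.0, 0.0, -0.0], [-0.0, 0.002, -1.0]]
wrist_force: [0.5, 1.0, -2.9]
finger_gap: 0.48
clock: 17.8
tool_pos: [0.4649, 0.064, 0.0634]
orientation: [[0.0, 1.0, -0.0], [1.0, -0.0, -0.0], [-0.0, -0.0, -1.0]]
wrist_force: [0.7, -0.3, -2.4]
finger_gap: 0.478
```

```bash
python3 -m jog '[{"travel":[0,0,0.1],"yaw":0},{"travel":[0,0,0.1],"yaw":0},{"travel":[0,0,0],"yaw":0},{"travel":[0,0,0],"yaw":0}]'; python3 -m jog '[{"travel":[0,0,0],"yaw":0},{"travel":[0,0,0],"yaw":0},{"travel":[0,0,0],"yaw":0},{"travel":[0,0,0],"yaw":0}]'
```

```text
clock: 18.13
tool_pos: [0.465, 0.064, 0.0614]
orientation: [[-0.0, 1.0, -0.0], [1.0, 0.0, -0.0], [-0.0, -0.0, -1.0]]
wrist_force: [0.5, -0.3, -3.3]
finger_gap: 0.476
clock: 18.47
tool_pos: [0.4649, 0.064, 0.0614]
orientation: [[0.0, 1.0, -0.0], [1.0, -0.0, -0.0], [-0.0, -0.0, -1.0]]
wrist_force: [-0.3, 0.3, -3.1]
finger_gap: 0.477
```

```bash
python3 -m jog '[{"travel":[0,0,0.1],"yaw":0},{"travel":[0,0,0],"yaw":0},{"travel":[0,0,0],"yaw":0},{"travel":[0,0,0],"yaw":0}]'
```

```text
clock: 18.8
tool_pos: [0.465, 0.0639, 0.0613]
orientation: [[-0.0, 1.0, 0.0], [1.0, 0.0, -0.0], [-0.0, 0.0, -1.0]]
wrist_force: [-2.5, 0.2, 4.4]
finger_gap: 0.48
```

```bash
python3 -m jog '[{"travel":[0,0,0],"yaw":0},{"travel":[0,0,0],"yaw":0},{"travel":[0,0,0],"yaw":0},{"travel":[0,0,0],"yaw":0},{"travel":[0,0,0],"yaw":0}]' 1; python3 -m jog '[{"travel":[0,0,0],"yaw":0},{"travel":[0,0,0],"yaw":0},{"travel":[0,0,-2],"yaw":0},{"travel":[0,0,-3],"yaw":0},{"travel":[0,0,-4],"yaw":0}]';python3 -m jog '[{"travel":[0,0,-4],"yaw":0},{"travel":[0,0,-3],"yaw":0},{"travel":[0,0,0],"yaw":0},{"travel":[0,0,0],"yaw":0}]'
python3 - <<'E'
from workcell import bot
import cv2
c=bot.camera("scene");cv2.imwrite("pics/s9.png",cv2.resize(c["image"][100:320,150:400],None,fx=3,fy=2.7))
E
```

```text
clock: 19.22
tool_pos: [0.465, 0.064, 0.0603]
orientation: [[-0.0, 1.0, 0.0], [1.0, 0.0, -0.0], [-0.0, 0.0, -1.0]]
wrist_force: [-0.4, -0.7, -0.5]
finger_gap: 0.797
clock: 19.63
tool_pos: [0.4626, 0.0639, 0.1483]
orientation: [[0.0, 1.0, -0.007], [1.0, -0.0, -0.0], [-0.0, -0.007, -1.0]]
wrist_force: [1.1, 0.3, 0.6]
finger_gap: 1.0
clock: 19.97
tool_pos: [0.4662, 0.064, 0.2229]
orientation: [[-0.0, 1.0, 0.005], [1.0, 0.0, -0.0], [-0.0, 0.005, -1.0]]
wrist_force: [-0.5, 0.2, -1.0]
finger_gap: 1.001
```

View pics/s9.png

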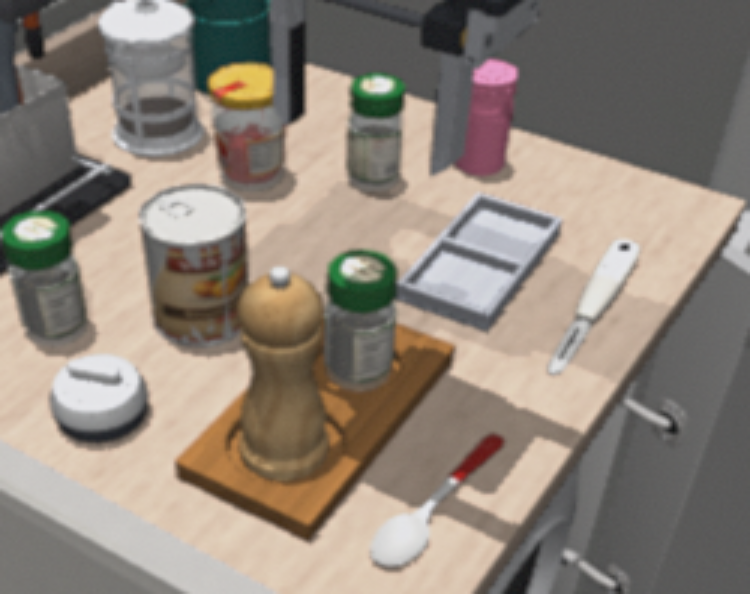

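```bash
python3 -m jog '[{"travel":[-3.3,1.85,0],"yaw":0},{"travel":[-3.3,1.85,0],"yaw":0},{"travel":[-3.3,1.85,0],"yaw":0},{"travel":[-3.25,1.85,0],"yaw":0},{"travel":[-3.25,1.85,0],"yaw":0}]'; python3 -m jog '[{"travel":[-3.25,1.85,0],"yaw":0},{"travel":[-3.2,1.8,0],"yaw":0},{"travel":[0,0,2],"yaw":0},{"travel":[0,0,1.5],"yaw":0},{"travel":[0,0,0],"yaw":0}]'; python3 -m jog '[{"travel":[0,0,0],"yaw":0},{"travel":[0,0,0],"yaw":0},{"travel":[0,0,0],"yaw":0}]'
python3 - <<'E'
from workcell import bot
import cv2
c=bot.camera("wrist");cv2.imwrite("pics/w10.png",c["image"])
E
```

```text
clock: 20.43
tool_pos: [0.5568, -0.1012, 0.2173]
orientation: [[-0.0, 1.0, -0.005], [1.0, 0.0, 0.001], [0.001, -0.005, -1.0]]
wrist_force: [0.6, 0.2, -0.1]
finger_gap: 0.997
clock: 20.85
tool_pos: [0.591, -0.1643, 0.1776]
orientation: [[0.001, 1.0, -0.012], [1.0, -0.001, 0.005], [0.005, -0.012, -1.0]]
wrist_force: [0.4, 0.5, -0.0]
finger_gap: 1.0
clock: 21.1
tool_pos: [0.5942, -0.1642, 0.1864]
orientation: [[-0.001, 1.0, 0.001], [1.0, 0.001, -0.001], [-0.001, 0.001, -1.0]]
wrist_force: [-0.4, -1.7, -0.1]
finger_gap: 0.998
```

View pics/w10.png

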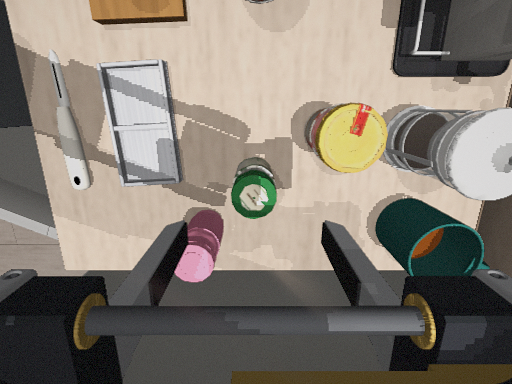

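Cap centred at (254,196), same as before, and the pink jar is clear of the left finger. Descending.

```bash
python3 -m jog '[{"travel":[0,0,3],"yaw":0},{"travel":[0,0,3],"yaw":0},{"travel":[0,0,3],"yaw":0},{"travel":[0,0,2.5],"yaw":0},{"travel":[0,0,1.6],"yaw":0}]'; python3 -m jog '[{"travel":[0,0,0],"yaw":0},{"travel":[0,0,0],"yaw":0},{"travel":[0,0,0],"yaw":0}]'; python3 -m jog '[{"travel":[0,0,0],"yaw":0},{"travel":[0,0,0],"yaw":0},{"travel":[0,0,0],"yaw":0},{"travel":[0,0,0],"yaw":0},{"travel":[0,0,0],"yaw":0}]' -1 20; python3 -m jog '[{"travel":[0,0,0],"yaw":0},{"travel":[0,0,0],"yaw":0},{"travel":[0,0,0],"yaw":0},{"travel":[0,0,0],"yaw":0},{"travel":[0,0,0],"yaw":0}]'
```

```text
clock: 21.57
tool_pos: [0.5928, -0.1637, 0.0523]
orientation: [[-0.001, 1.0, -0.002], [1.0, 0.001, 0.001], [0.001, -0.002, -1.0]]
wrist_force: [-0.4, 0.2, -0.4]
finger_gap: 1.0
clock: 21.82
tool_pos: [0.5953, -0.1648, 0.0569]
orientation: [[-0.0, 1.0, 0.004], [1.0, 0.0, -0.001], [-0.001, 0.004, -1.0]]
wrist_force: [-0.3, -0.6, 0.6]
finger_gap: 1.002
clock: 22.23
tool_pos: [0.5942, -0.1646, 0.055]
orientation: [[-0.0, 1.0, 0.001], [1.0, 0.0, -0.0], [-0.0, 0.001, -1.0]]
wrist_force: [0.4, -0.6, 0.4]
finger_gap: 0.683
clock: 22.65
tool_pos: [0.5939, -0.1645, 0.0544]
orientation: [[-0.0, 1.0, -0.0], [1.0, 0.0, 0.0], [0.0, -0.0, -1.0]]
wrist_force: [-0.0, 0.2, 0.7]
finger_gap: 0.486
```

```bash
python3 -m jog '[{"travel":[0,0,-1],"yaw":0},{"travel":[0,0,-2],"yaw":0},{"travel":[0,0,-2],"yaw":0},{"travel":[0,0,-2],"yaw":0},{"travel":[0,0,-1],"yaw":0}]'; for i in 1 2 3; do python3 -m jog '[{"travel":[0,0,0],"yaw":0},{"travel":[0,0,0],"yaw":0},{"travel":[0,0,0],"yaw":0}]'|grep -v orient; done
```

```text
clock: 23.07
tool_pos: [0.5952, -0.165, 0.1382]
orientation: [[-0.0, 1.0, 0.005], [1.0, 0.0, -0.002], [-0.002, 0.005, -1.0]]
wrist_force: [0.5, 0.0, -0.6]
finger_gap: 0.483
clock: 23.32
tool_pos: [0.5932, -0.1642, 0.133]
wrist_force: [-0.3, 0.0, -2.2]
finger_gap: 0.481
clock: 23.57
tool_pos: [0.5934, -0.1643, 0.1332]
wrist_force: [-0.3, 0.4, -0.9]
finger_gap: 0.482
clock: 23.82
tool_pos: [0.5939, -0.1645, 0.1343]
wrist_force: [0.5, 0.8, -0.0]
finger_gap: 0.483
```

About 0.9 N, so this one is light and goes to the near-right tray compartment.

```bash
python3 -m jog '[{"travel":[0.3,-1.6,0],"yaw":0},{"travel":[0.6,-3.2,0],"yaw":0},{"travel":[0.7,-3.5,0],"yaw":0},{"travel":[0.7,-3.3,0],"yaw":0},{"travel":[0.4,-2,0],"yaw":0}]'; python3 -m jog '[{"travel":[0,0,0],"yaw":0},{"travel":[0,0,0],"yaw":0},{"travel":[0,0,1.5],"yaw":0},{"travel":[0,0,1.5],"yaw":0},{"travel":[0,0,0],"yaw":0}]'; python3 -m jog '[{"travel":[0,0,0],"yaw":0},{"travel":[0,0,0],"yaw":0},{"travel":[0,0,0],"yaw":0}]'
python3 - <<'E'
from workcell import bot
import cv2
c=bot.camera("scene");cv2.imwrite("pics/s11.png",cv2.resize(c["image"][100:320,150:400],None,fx=3,fy=2.7))
c=bot.camera("wrist");cv2.imwrite("pics/w11.png",c["image"])
E
```

```text
clock: 24.23
tool_pos: [0.4552, -0.1367, 0.1343]
orientation: [[0.0, 1.0, -0.001], [1.0, -0.0, 0.0], [0.0, -0.001, -1.0]]
wrist_force: [0.1, -0.6, -0.1]
finger_gap: 0.481
clock: 24.65
tool_pos: [0.4575, -0.1372, 0.1017]
orientation: [[-0.0, 1.0, -0.004], [1.0, 0.0, 0.002], [0.002, -0.004, -1.0]]
wrist_force: [-1.8, -0.3, -1.4]
finger_gap: 0.48
clock: 24.9
tool_pos: [0.4591, -0.1379, 0.1055]
orientation: [[-0.0, 1.0, 0.002], [1.0, 0.0, -0.001], [-0.001, 0.002, -1.0]]
wrist_force: [-0.5, 0.5, -1.2]
finger_gap: 0.483
```

View pics/s11.png

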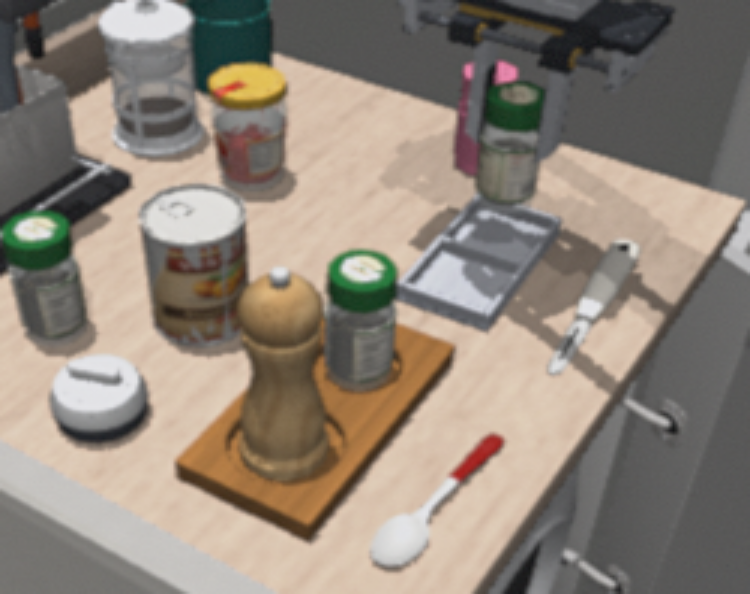

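View pics/w11.png

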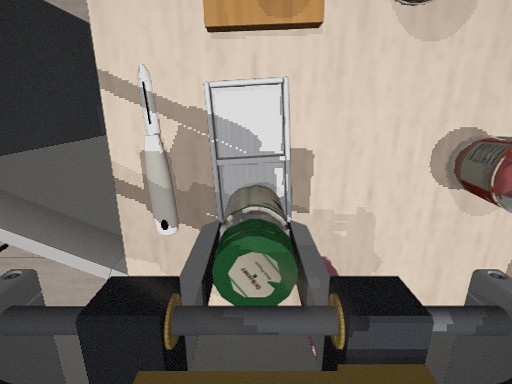

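```bash
python3 -m jog '[{"travel":[0,0,1.5],"yaw":0},{"travel":[0,0,1.3],"yaw":0},{"travel":[0,0,0.8],"yaw":0},{"travel":[0,0,0.5],"yaw":0},{"travel":[0,0,0.1],"yaw":0}]'; python3 -m jog '[{"travel":[0,0,0],"yaw":0},{"travel":[0,0,0],"yaw":0},{"travel":[0,0,0],"yaw":0},{"travel":[0,0,0],"yaw":0},{"travel":[0,0,0],"yaw":0}]'; python3 -m jog '[{"travel":[0,0,0.1],"yaw":0},{"travel":[0,0,0],"yaw":0},{"travel":[0,0,0],"yaw":0},{"travel":[0,0,0],"yaw":0}]'
```

```text
clock: 25.42
tool_pos: [0.4575, -0.1373, 0.0617]
orientation: [[0.0, 1.0, -0.001], [1.0, -0.0, 0.0], [0.0, -0.001, -1.0]]
wrist_force: [0.5, 0.1, -1.2]
finger_gap: 0.485
clock: 25.83
tool_pos: [0.4583, -0.1377, 0.063]
orientation: [[0.0, 1.0, 0.001], [1.0, -0.0, -0.0], [-0.0, 0.001, -1.0]]
wrist_force: [-0.6, 0.7, -1.5]
finger_gap: 0.481
clock: 26.17
tool_pos: [0.4579, -0.1375, 0.0615]
orientation: [[0.0, 1.0, -0.0], [1.0, -0.0, -0.0], [-0.0, -0.0, -1.0]]
wrist_force: [-1.1, 0.5, -0.8]
finger_gap: 0.483
```

```bash
python3 -m jog '[{"travel":[0,0,0.1],"yaw":0},{"travel":[0,0,0.1],"yaw":0},{"travel":[0,0,0],"yaw":0},{"travel":[0,0,0],"yaw":0}]'; python3 -m jog '[{"travel":[0,0,0.1],"yaw":0},{"travel":[0,0,0],"yaw":0},{"travel":[0,0,0],"yaw":0},{"travel":[0,0,0],"yaw":0}]'
```

```text
clock: 26.5
tool_pos: [0.4579, -0.1375, 0.0594]
orientation: [[-0.0, 1.0, -0.0], [1.0, 0.0, 0.0], [0.0, -0.0, -1.0]]
wrist_force: [-0.4, 0.7, -0.1]
finger_gap: 0.484
clock: 26.83
tool_pos: [0.458, -0.1376, 0.0593]
orientation: [[-0.0, 1.0, 0.0], [1.0, 0.0, -0.0], [-0.0, 0.0, -1.0]]
wrist_force: [-2.9, 1.1, 6.0]
finger_gap: 0.484
```

Contact. Release and go to the last jar.

```bash
python3 -m jog '[{"travel":[0,0,0],"yaw":0},{"travel":[0,0,0],"yaw":0},{"travel":[0,0,0],"yaw":0},{"travel":[0,0,0],"yaw":0},{"travel":[0,0,0],"yaw":0}]' 1; python3 -m jog '[{"travel":[0,0,0],"yaw":0},{"travel":[0,0,0],"yaw":0},{"travel":[0,0,-2],"yaw":0},{"travel":[0,0,-4],"yaw":0},{"travel":[0,0,-4],"yaw":0}]';python3 -m jog '[{"travel":[0,0,-4],"yaw":0},{"travel":[0,0,-4],"yaw":0},{"travel":[0,0,-2],"yaw":0},{"travel":[0,0,0],"yaw":0},{"travel":[0,0,0],"yaw":0}]'
python3 - <<'E'
from workcell import bot
import cv2
c=bot.camera("scene");cv2.imwrite("pics/s12.png",cv2.resize(c["image"][100:320,150:400],None,fx=3,fy=2.7))
E
```

```text
clock: 27.25
tool_pos: [0.4579, -0.1375, 0.0581]
orientation: [[0.0, 1.0, -0.0], [1.0, -0.0, 0.0], [0.0, -0.0, -1.0]]
wrist_force: [0.2, 0.4, -0.8]
finger_gap: 0.797
clock: 27.67
tool_pos: [0.4564, -0.1368, 0.1576]
orientation: [[-0.0, 1.0, -0.005], [1.0, 0.0, 0.002], [0.002, -0.005, -1.0]]
wrist_force: [0.9, -0.9, -0.0]
finger_gap: 0.999
clock: 28.08
tool_pos: [0.4586, -0.1378, 0.2597]
orientation: [[-0.0, 1.0, 0.003], [1.0, 0.0, -0.001], [-0.001, 0.003, -1.0]]
wrist_force: [0.1, 0.2, -0.7]
finger_gap: 0.998
```

View pics/s12.png

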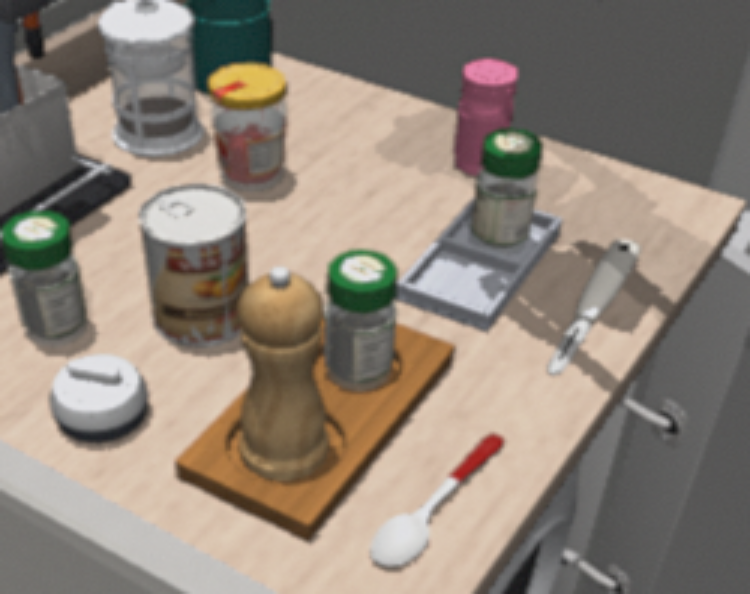

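```bash
python3 -m jog '[{"travel":[3.1,2.45,0],"yaw":0},{"travel":[3.1,2.45,0],"yaw":0},{"travel":[3.1,2.45,0],"yaw":0},{"travel":[3.1,2.45,0],"yaw":0},{"travel":[3.1,2.45,0],"yaw":0}]'; python3 -m jog '[{"travel":[3.1,2.45,0],"yaw":0},{"travel":[3.1,2.45,0],"yaw":0},{"travel":[3.1,2.45,0],"yaw":0},{"travel":[2.9,2.3,0],"yaw":0},{"travel":[0,0,0],"yaw":0}]'; python3 -m jog '[{"travel":[0,0,2],"yaw":0},{"travel":[0,0,2],"yaw":0},{"travel":[0,0,0],"yaw":0},{"travel":[0,0,0],"yaw":0},{"travel":[0,0,0],"yaw":0}]'
python3 - <<'E'
from workcell import bot
import cv2
c=bot.camera("wrist");cv2.imwrite("pics/w13.png",c["image"]);print(bot.read_state()["tool_pos"])
c=bot.camera("scene");cv2.imwrite("pics/s13.png",cv2.resize(c["image"][20:270,60:340],None,fx=2.5,fy=2.4))
E
```

```text
clock: 28.55
tool_pos: [0.5802, 0.0191, 0.255]
orientation: [[0.0, 1.0, -0.006], [1.0, -0.0, 0.0], [0.0, -0.006, -1.0]]
wrist_force: [1.2, -0.8, 0.4]
finger_gap: 1.001
clock: 28.97
tool_pos: [0.6782, 0.1451, 0.2497]
orientation: [[-0.006, 1.0, -0.01], [1.0, 0.006, 0.001], [0.001, -0.01, -1.0]]
wrist_force: [-0.4, -0.3, -0.7]
finger_gap: 1.001
clock: 29.38
tool_pos: [0.6765, 0.139, 0.2181]
orientation: [[0.001, 1.0, -0.001], [1.0, -0.001, -0.0], [-0.0, -0.001, -1.0]]
wrist_force: [0.7, -0.5, 0.7]
finger_gap: 0.996
[0.67699273 0.13901442 0.21943882]
```

View pics/w13.png

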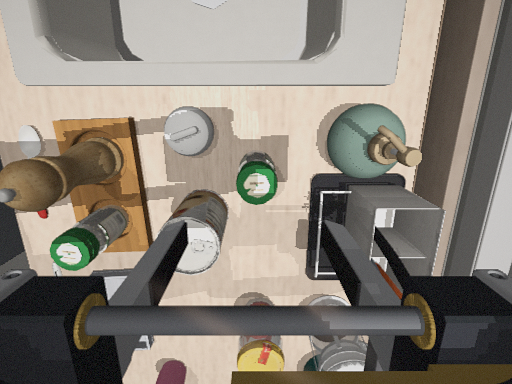

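View pics/s13.png

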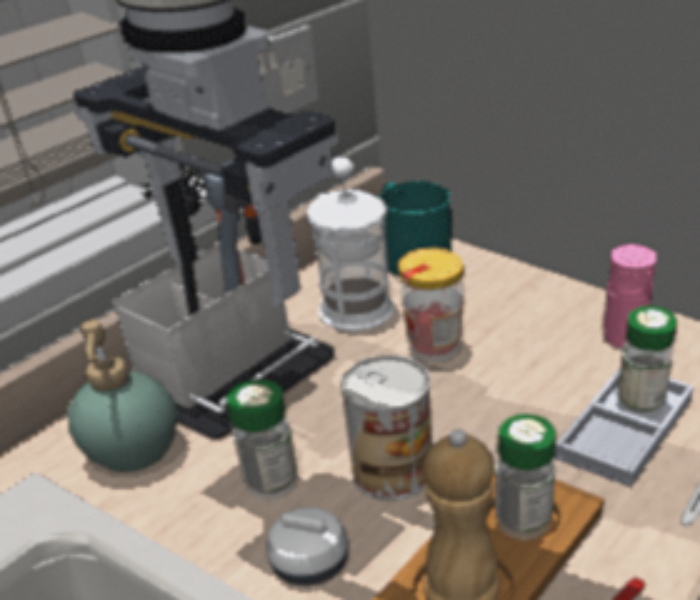

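Run:
```python
from h import *
c=bot.camera("wrist");addwrist(c["pose"])
for px in((257,183),(400,148),(360,140)): print(atz(ray("w",*px),.106).round(4))
print(bot.read_state()["tool_pos"])
cv2.imwrite("pics/w14.png",cv2.resize(c["image"][120:240,180:420],None,fx=3,fy=3))
```

```text
[0.6794 0.1452 0.106 ]
[0.8287 0.1829 0.106 ]
[0.786  0.1912 0.106 ]
[0.67738853 0.13918678 0.22038507]
```

View pics/w14.png

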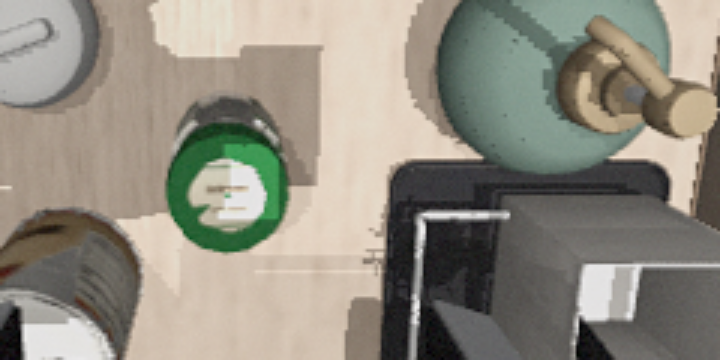

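Run:
```python
from h import *
addwrist(np.array([[1.0, -0.0013, 0.0011, 0.5911], [-0.001, -0.9573, -0.289, 0.0421], [0.0014, 0.289, -0.9573, 0.3652], [0.0, 0.0, 0.0, 1.0]]))
print(atz(ray("w",254,197),.106).round(4))
c=bot.camera("wrist");addwrist(c["pose"]);print(atz(ray("w",255.7,184.3),.106).round(4),bot.read_state()["tool_pos"])
```

```text
[ 0.5912 -0.0426  0.106 ]
[0.6781 0.1438 0.106 ] [0.67739188 0.13923608 0.22030826]
```

```bash
python3 -m jog '[{"travel":[0.25,0.05,3],"yaw":0},{"travel":[0,0,3],"yaw":0},{"travel":[0,0,3],"yaw":0},{"travel":[0,0,0],"yaw":0},{"travel":[0,0,0],"yaw":0}]'; python3 -m jog '[{"travel":[0,0,3],"yaw":0},{"travel":[0,0,2.5],"yaw":0},{"travel":[0,0,1.9],"yaw":0},{"travel":[0,0,0],"yaw":0},{"travel":[0,0,0],"yaw":0}]'; python3 -m jog '[{"travel":[0,0,0],"yaw":0},{"travel":[0,0,0],"yaw":0},{"travel":[0,0,0],"yaw":0}]'
```

```text
clock: 30.0
tool_pos: [0.6763, 0.1418, 0.1269]
orientation: [[0.0, 1.0, -0.004], [1.0, -0.0, -0.001], [-0.001, -0.004, -1.0]]
wrist_force: [-1.3, 0.4, 1.0]
finger_gap: 1.0
clock: 30.42
tool_pos: [0.6784, 0.142, 0.0565]
orientation: [[0.0, 1.0, 0.002], [1.0, -0.0, 0.0], [0.0, 0.002, -1.0]]
wrist_force: [0.2, -0.2, 0.5]
finger_gap: 1.0
clock: 30.67
tool_pos: [0.6791, 0.1422, 0.0576]
orientation: [[-0.0, 1.0, 0.005], [1.0, 0.0, 0.001], [0.001, 0.005, -1.0]]
wrist_force: [-0.2, -0.1, 0.4]
finger_gap: 1.0
```

```bash
python3 -m jog '[{"travel":[0,0,0],"yaw":0},{"travel":[0,0,0],"yaw":0},{"travel":[0,0,0],"yaw":0},{"travel":[0,0,0],"yaw":0},{"travel":[0,0,0],"yaw":0}]' -1 20; python3 -m jog '[{"travel":[0,0,0],"yaw":0},{"travel":[0,0,0],"yaw":0},{"travel":[0,0,0],"yaw":0},{"travel":[0,0,0],"yaw":0},{"travel":[0,0,0],"yaw":0}]'
python3 -m jog '[{"travel":[0,0,-1],"yaw":0},{"travel":[0,0,-2],"yaw":0},{"travel":[0,0,-3],"yaw":0},{"travel":[0,0,-3],"yaw":0},{"travel":[0,0,-2],"yaw":0}]'; python3 -m jog '[{"travel":[0,0,-2],"yaw":0},{"travel":[0,0,-1],"yaw":0},{"travel":[0,0,0],"yaw":0},{"travel":[0,0,0],"yaw":0}]'; for i in 1 2 3; do python3 -m jog '[{"travel":[0,0,0],"yaw":0},{"travel":[0,0,0],"yaw":0}]'|grep -v orient; done
python3 - <<'E'
from workcell import bot
import cv2
c=bot.camera("scene");cv2.imwrite("pics/s15.png",cv2.resize(c["image"][20:270,60:340],None,fx=2.5,fy=2.4))
E
```

```text
clock: 31.08
tool_pos: [0.6774, 0.142, 0.0544]
orientation: [[0.0, 1.0, -0.0], [1.0, -0.0, -0.0], [-0.0, -0.0, -1.0]]
wrist_force: [-0.5, 0.1, -1.0]
finger_gap: 0.679
clock: 31.5
tool_pos: [0.6775, 0.142, 0.0544]
orientation: [[-0.0, 1.0, 0.0], [1.0, 0.0, -0.0], [-0.0, 0.0, -1.0]]
wrist_force: [-0.0, -0.0, -1.0]
finger_gap: 0.477
clock: 31.92
tool_pos: [0.6782, 0.1421, 0.1686]
orientation: [[-0.0, 1.0, 0.004], [1.0, 0.0, 0.0], [0.0, 0.004, -1.0]]
wrist_force: [0.3, 0.0, -0.5]
finger_gap: 0.48
clock: 32.25
tool_pos: [0.6775, 0.142, 0.1947]
orientation: [[-0.0, 1.0, 0.001], [1.0, 0.0, 0.0], [0.0, 0.001, -1.0]]
wrist_force: [-0.5, 0.5, -0.8]
finger_gap: 0.478
clock: 32.42
tool_pos: [0.6765, 0.1419, 0.1918]
wrist_force: [-0.3, 0.3, -1.0]
finger_gap: 0.474
clock: 32.58
tool_pos: [0.6769, 0.1419, 0.1929]
wrist_force: [-0.4, 0.1, -0.5]
finger_gap: 0.475
clock: 32.75
tool_pos: [0.6774, 0.142, 0.194]
wrist_force: [0.5, 0.2, -1.2]
finger_gap: 0.478
```

View pics/s15.png

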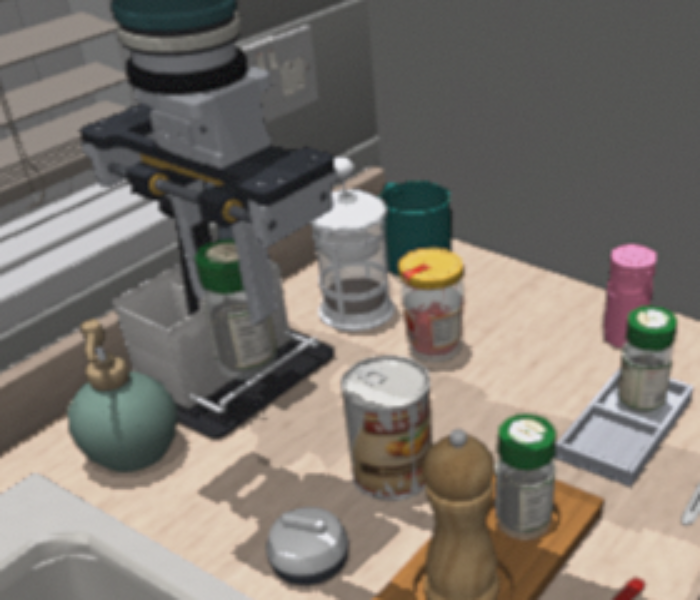

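Light jar (about 0.9 N). I'll carry it over the tin to the free tray compartment.

```bash
python3 -m jog '[{"travel":[-1.2,-1.3,0],"yaw":0},{"travel":[-2.2,-2.4,0],"yaw":0},{"travel":[-2.7,-2.9,0],"yaw":0},{"travel":[-2.7,-2.9,0],"yaw":0},{"travel":[-2.7,-2.9,0],"yaw":0}]'; python3 -m jog '[{"travel":[-2.7,-2.9,0],"yaw":0},{"travel":[-2.7,-2.9,0],"yaw":0},{"travel":[-2.35,-2.55,0],"yaw":0},{"travel":[-1.6,-1.7,0],"yaw":0},{"travel":[0,0,0],"yaw":0}]'; python3 -m jog '[{"travel":[0,0,2],"yaw":0},{"travel":[0,0,3],"yaw":0},{"travel":[0,0,3],"yaw":0},{"travel":[0,0,1],"yaw":0},{"travel":[0,0,0],"yaw":0}]'; python3 -m jog '[{"travel":[0,0,0],"yaw":0},{"travel":[0,0,0],"yaw":0},{"travel":[0,0,0],"yaw":0}]'
python3 - <<'E'
from workcell import bot
import cv2
c=bot.camera("scene");cv2.imwrite("pics/s16.png",cv2.resize(c["image"][100:320,150:400],None,fx=3,fy=2.7))
c=bot.camera("wrist");cv2.imwrite("pics/w16.png",c["image"])
E
```

```text
clock: 33.22
tool_pos: [0.5521, 0.0262, 0.1944]
orientation: [[-0.001, 1.0, 0.0], [1.0, 0.001, -0.0], [-0.0, 0.0, -1.0]]
wrist_force: [0.3, -0.8, -1.6]
finger_gap: 0.473
clock: 33.63
tool_pos: [0.4504, -0.0689, 0.1953]
orientation: [[0.004, 1.0, 0.0], [1.0, -0.004, -0.002], [-0.002, 0.001, -1.0]]
wrist_force: [0.7, 0.6, 0.4]
finger_gap: 0.476
clock: 34.05
tool_pos: [0.451, -0.0655, 0.1014]
orientation: [[-0.0, 1.0, -0.006], [1.0, 0.0, 0.002], [0.002, -0.006, -1.0]]
wrist_force: [-1.0, -0.6, -1.2]
finger_gap: 0.476
clock: 34.3
tool_pos: [0.4546, -0.0668, 0.1068]
orientation: [[-0.0, 1.0, 0.004], [1.0, 0.0, -0.001], [-0.001, 0.004, -1.0]]
wrist_force: [0.2, -0.1, -1.5]
finger_gap: 0.477
```

View pics/s16.png

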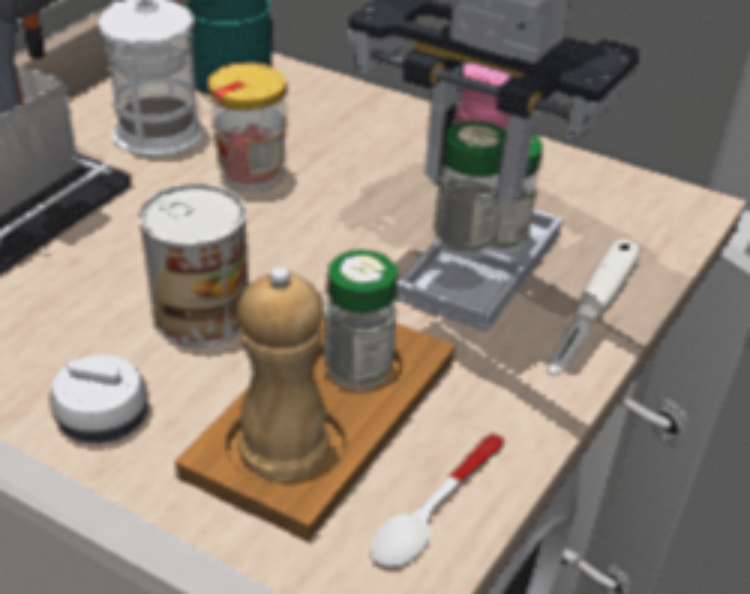

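View pics/w16.png

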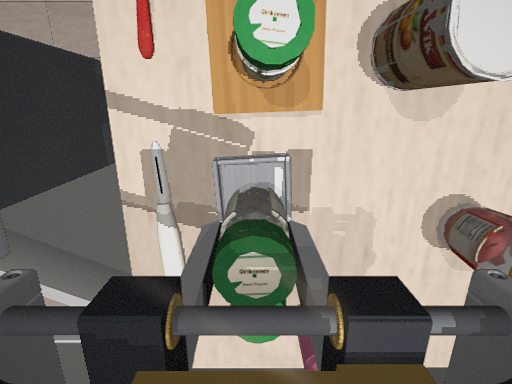

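Jar lines up with the free compartment the same way as the previous one. Lowering.

```bash
python3 -m jog '[{"travel":[0,0,1.5],"yaw":0},{"travel":[0,0,1.3],"yaw":0},{"travel":[0,0,0.8],"yaw":0},{"travel":[0,0,0.5],"yaw":0},{"travel":[0,0,0.1],"yaw":0}]'; python3 -m jog '[{"travel":[0,0,0.1],"yaw":0},{"travel":[0,0,0],"yaw":0},{"travel":[0,0,0],"yaw":0},{"travel":[0,0,0],"yaw":0},{"travel":[0,0,0],"yaw":0}]'; python3 -m jog '[{"travel":[0,0,0.1],"yaw":0},{"travel":[0,0,0],"yaw":0},{"travel":[0,0,0],"yaw":0},{"travel":[0,0,0],"yaw":0}]'
```

```text
clock: 34.82
tool_pos: [0.4526, -0.0664, 0.0619]
orientation: [[0.0, 1.0, -0.001], [1.0, -0.0, 0.0], [0.0, -0.001, -1.0]]
wrist_force: [-0.3, -0.4, -0.9]
finger_gap: 0.478
clock: 35.23
tool_pos: [0.4533, -0.0666, 0.062]
orientation: [[0.0, 1.0, 0.001], [1.0, -0.0, -0.0], [-0.0, 0.001, -1.0]]
wrist_force: [-0.0, -0.5, -0.0]
finger_gap: 0.474
clock: 35.57
tool_pos: [0.4529, -0.0665, 0.0604]
orientation: [[-0.0, 1.0, -0.0], [1.0, 0.0, -0.0], [-0.0, -0.0, -1.0]]
wrist_force: [0.0, -0.3, -0.7]
finger_gap: 0.475
```

```bash
python3 -m jog '[{"travel":[0,0,0.1],"yaw":0},{"travel":[0,0,0.1],"yaw":0},{"travel":[0,0,0],"yaw":0},{"travel":[0,0,0],"yaw":0},{"travel":[0,0,0],"yaw":0}]'
```

```text
clock: 35.98
tool_pos: [0.4532, -0.0666, 0.0592]
orientation: [[-0.0, 1.0, 0.001], [1.0, 0.0, -0.0], [-0.0, 0.001, -1.0]]
wrist_force: [-2.2, 0.6, 5.5]
finger_gap: 0.471
```

```bash
python3 -m jog '[{"travel":[0,0,0],"yaw":0},{"travel":[0,0,0],"yaw":0},{"travel":[0,0,0],"yaw":0},{"travel":[0,0,0],"yaw":0},{"travel":[0,0,0],"yaw":0}]' 1; python3 -m jog '[{"travel":[0,0,0],"yaw":0},{"travel":[0,0,0],"yaw":0},{"travel":[0,0,-2],"yaw":0},{"travel":[0,0,-4],"yaw":0},{"travel":[0,0,-4],"yaw":0}]';python3 -m jog '[{"travel":[0,0,-4],"yaw":0},{"travel":[0,0,-4],"yaw":0},{"travel":[0,0,-4],"yaw":0},{"travel":[0,-2,-3],"yaw":0},{"travel":[0,-3,0],"yaw":0}]';python3 -m jog '[{"travel":[-2,-3,0],"yaw":0},{"travel":[-3,-3,0],"yaw":0},{"travel":[-3,-3,0],"yaw":0},{"travel":[0,0,0],"yaw":0},{"travel":[0,0,0],"yaw":0}]'
python3 - <<'E'
from workcell import bot
import cv2
for n in("top","scene"):
    c=bot.camera(n);cv2.imwrite(f"pics/{n}17.png",c["image"])
a=cv2.imread("pics/top17.png")[110:285,140:390]
cv2.imwrite("pics/topc17.png",cv2.resize(a,None,fx=3.2,fy=3.2,interpolation=cv2.INTER_CUBIC))
a=cv2.imread("pics/scene17.png")[110:300,140:390]
cv2.imwrite("pics/scenec17.png",cv2.resize(a,None,fx=3,fy=3,interpolation=cv2.INTER_CUBIC))
E
```

```text
clock: 36.4
tool_pos: [0.4528, -0.0665, 0.0581]
orientation: [[0.0, 1.0, -0.0], [1.0, -0.0, 0.0], [0.0, -0.0, -1.0]]
wrist_force: [-0.4, -0.0, 0.1]
finger_gap: 0.794
clock: 36.82
tool_pos: [0.4514, -0.0661, 0.1578]
orientation: [[-0.0, 1.0, -0.005], [1.0, 0.0, 0.001], [0.001, -0.005, -1.0]]
wrist_force: [1.5, 0.3, 0.0]
finger_gap: 0.999
clock: 37.23
tool_pos: [0.4056, -0.0672, 0.3153]
orientation: [[-0.001, 1.0, 0.011], [1.0, 0.001, -0.004], [-0.004, 0.011, -1.0]]
wrist_force: [0.2, -0.8, 0.6]
finger_gap: 1.0
clock: 37.65
tool_pos: [0.3129, -0.1469, 0.3088]
orientation: [[0.006, 1.0, 0.001], [1.0, -0.006, -0.001], [-0.001, 0.001, -1.0]]
wrist_force: [-1.2, 1.2, 0.2]
finger_gap: 1.0
```

View pics/topc17.png

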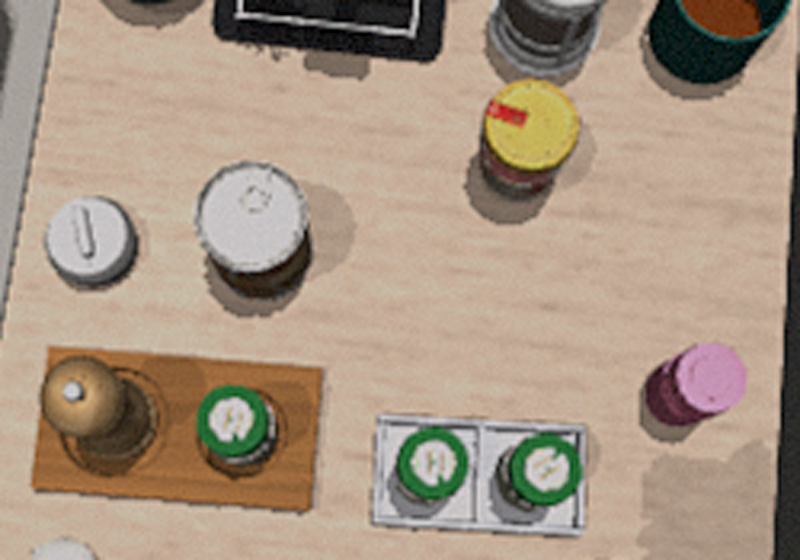

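View pics/scenec17.png

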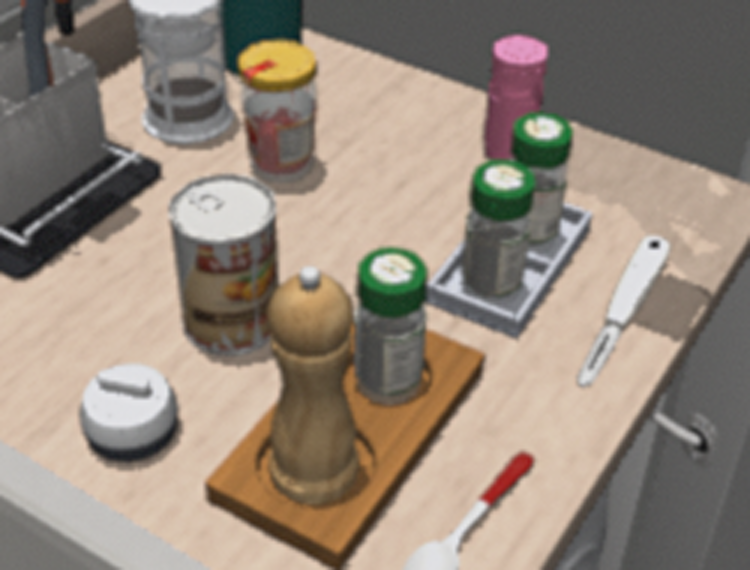

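Run:
```python
from h import *
for k,a,b in(("button",(73,391),(310,277)),("full",(233,420),(392,268)),("A",(433,462),(504,178)),("B",(547,467),(544,128))):
    p,e=tri(tc(*a),sc(*b));print(k,p.round(4),round(e,4))
for nm,c,th in(("stand",(.4625,.110),92.3),("tray",(.4550,-.102),93.7)):
    t=np.radians(th-90);R=np.array([[np.cos(t),-np.sin(t)],[np.sin(t),np.cos(t)]])
    for k,a,b in(("button",(73,391),(310,277)),("full",(233,420),(392,268)),("A",(433,462),(504,178)),("B",(547,467),(544,128))):
        p,_=tri(tc(*a),sc(*b));print(nm,k,(R.T@(p[:2]-c)).round(4))
import cv2
d=[cv2.imread(f"pics/top{n}.png")[140:215,150:240].astype(int) for n in("0","17")];print("tin/timer diff",abs(d[0]-d[1]).mean())
d=[cv2.imread(f"pics/top{n}.png")[130:175,287:325].astype(int) for n in("0","17")];print("bigjar diff",abs(d[0]-d[1]).mean())
```

```text
button [0.4659 0.1517 0.1739] 0.0016
full [0.4653 0.0624 0.1152] 0.0029
A [ 0.4533 -0.066   0.1125] 0.0012
B [ 0.458  -0.1376  0.1128] 0.0003
stand button [0.005  0.0415]
stand full [ 0.0009 -0.0477]
stand A [-0.0163 -0.1755]
stand B [-0.0144 -0.2472]
tray button [0.0272 0.2525]
tray full [0.0209 0.1633]
tray A [0.0006 0.036 ]
tray B [ 0.0007 -0.0357]
tin/timer diff 12.22469135802469
bigjar diff 3.4485380116959066
```

```bash
python3 -m jog '[{"travel":[0,0,0],"yaw":0},{"travel":[0,0,0],"yaw":0},{"travel":[0,0,0],"yaw":0}]'; python3 -c "
from workcell import bot
print(bot.job_done())"
```

```text
clock: 38.0
tool_pos: [0.3148, -0.1445, 0.3083]
orientation: [[-0.003, 1.0, -0.0], [1.0, 0.003, 0.0], [0.0, -0.0, -1.0]]
wrist_force: [-0.5, 0.1, -0.6]
finger_gap: 0.996
the job is handed in; nothing more can be done
None
```

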